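Dress the shop counter display

TASK

Lay out the counter display from the goods standing on the counter: the red canister in the middle of the dark wooden riser with the green tin centred on top of its lid, the amber jar in the middle of the cork mat, the blue carton in the middle of the black mat, and the yellow tin on the bare counter midway between the riser and the cork mat, in line with their centres. Leave everything standing upright and let go of, never knock any of the goods over, and set the glass jar down rather than dropping it. Do not shift the calculator or the bell.

Things in the scene. Friction and masses are not known exactly. Their poses are not given: they have to be found in the camera images.
- red_canister: loose round canister, red with a pale paper band and a flat red lid, diameter 60, height 70 mm, 0.18 to 0.35 kg; origin at the centre of its underside, z up. Like all five goods it starts upright on the counter, nearer the robot than the display, in a random place among the others
- green_tin: loose low round tin, all green, diameter 50, height 36 mm, flat top and bottom, about 0.09 kg; origin at the centre of its underside, z up
- yellow_tin: loose slim round tin, yellow with a pale paper band, diameter 44, height 60 mm, about 0.12 kg; origin at the centre of its underside, z up
- amber_jar: loose round amber glass jar with a white cap and paper label, body diameter 58, height 72 mm with the cap (full width up to 42 mm, then a shoulder; the cap is the top 16 mm, 52 across), about 0.3 kg; origin at the centre of its underside, z up
- blue_carton: loose stiff blue carton with pale paper panels on its two long sides, 60 (along its x) by 44 (along its y) by 70 mm high, about 0.2 kg; origin at the centre of its underside, z up. It may be turned up to 0.8 rad
- riser: fixed dark wooden block, 96 by 96 mm, 40 mm high, the middle of the display row; origin at the centre of its underside, z up. The display row runs along its y axis, which is within 0.2 rad of the world's y
- cork_mat: fixed round cork mat, diameter 84, 4 mm thick; origin at the centre of its underside, on the counter. Its centre is 240 mm from the riser's centre along the riser's +y or -y axis, the black mat at the same distance on the other side; which is on which side changes
- black_mat: fixed round black rubber mat, diameter 84, 4 mm thick; origin at the centre of its underside, on the counter; on the riser's other side from the cork mat
- calculator: bystander: loose grey pocket calculator lying flat, 75 by 130 by 12 mm; origin at the centre of its underside, x along its short side. To be left alone
- bell: bystander: loose round brass counter bell on a black foot, diameter 80, 48 mm high, beyond the riser; origin at the centre of its underside. To be left alone
There are look-alikes about, which are no part of the job. What is meant by the blue_carton is not pink, and is the larger of those in its own colour.

How it is judged:
At the end, for the whole second after the job is handed in: Canister on riser within 14 mm of centre; green tin on canister within 12; jar on cork mat, carton on black mat within 15; yellow tin on counter between riser and cork mat, 105-135 mm from riser centre, within 15 of its y axis. All upright within 0.1 rad, at rest, released (horizontal distance between red_canister and riser below 0.014 m and z of red_canister in the frame of riser between 0.036 and 0.044 m and horizontal distance between green_tin and red_canister below 0.012 m and z of green_tin in the frame of red_canister between 0.066 and 0.074 m and horizontal distance between amber_jar and cork_mat below 0.015 m and z of amber_jar in the frame of cork_mat between 0 and 0.008 m and horizontal distance between blue_carton and black_mat below 0.015 m and z of blue_carton in the frame of black_mat between 0 and 0.008 m and height (world z) of yellow_tin between -0.004 and 0.004 m and x of yellow_tin in the frame of riser between -0.015 and 0.015 m and horizontal distance between yellow_tin and riser between 0.105 and 0.135 m and horizontal distance between yellow_tin and cork_mat below 0.15 m and angle between each of red_canister, green_tin, yellow_tin, amber_jar, blue_carton's own z axis and vertical below 0.1 rad and linear speed of each of red_canister, green_tin, yellow_tin, amber_jar, blue_carton below 0.02 m/s and angular speed of each of red_canister, green_tin, yellow_tin, amber_jar, blue_carton below 0.2 rad/s); the robot touches nothing.
It fails at once if one of the goods is knocked over (leans more than 0.8 rad) (angle between any of red_canister, green_tin, yellow_tin, amber_jar, blue_carton's own z axis and vertical above 0.8 rad).
It fails at once if the glass jar is dropped (moves faster than 0.7 m/s while its underside is less than 50 mm above the counter) (linear speed of amber_jar above 0.7 m/s and height (world z) of amber_jar below 0.05 m).
It fails at once if the calculator or the bell is shifted by more than 30 mm (distance of any of calculator, bell from where it was at the start of the episode above 0.03 m).
It also fails if it takes over 136 s, if anything falls off the work surface, if the arm or the gripper's body presses on something with over 40 N, if the wrist force passes 120 N, or if a joint passes its speed limit or range.

ROBOT

A 7-joint arm with a two-finger parallel gripper is mounted at the origin on the work surface. World frame = base frame: x ahead of the robot, y to its left, z up, the work surface at z = 0. Lengths are in m, angles in rad, forces in N, time in s.
With the tool pointing down it reaches from about 0.425 to 0.925 m from the base axis. Payload 6.8 kg.
Tool frame: the origin (TCP) lies where the fingers leave the gripper's body, on its centre line; the fingertips stand 80 mm ahead of it and the grasp point (between the pads) lies 61 mm ahead of it; z points along the fingers, y is the direction in which the jaws open and shut (so a half turn about z gives the same grasp; the last joint's range is limited). The gripper opens to 88 mm and grips with 3 to 60 N. Pads are 20 mm wide; open, the fingers measure 115 mm over their backs; the gripper's body (75 mm by 178 mm) begins 61 mm behind the grasp point.
Start: joints at [-1.292, 0.477, 0.022, 1.555, -0.011, 1.109, -0.083], TCP at [0.255, 0.625, 0.303] pointing down, gripper open.
Joint ranges: [-2.96, 2.96], [-0.34, 2.1], [-1.41, 1.46], [0.24, 2.44], [-1.37, 4.51], [0.17, 1.92], [-2.96, 2.96]. Speed limits (rad/s): [2.39, 2.39, 3.14, 3.14, 3.14, 3.14, 3.14].

INTERFACE

Orientations are given as a rotation vector (axis times angle).
In Python, from station import arm gives the robot as it stands.
- The arm moves only by the tool apply_moves, never from a script. Its arguments are lists of equal length, an entry for each row: "claw": the gripper's target within -1 to 1 (shut at 1, half-way at 0, fully open at -1); "travel": the shift along the tool's x, y, z in mm, a list of three; "yaw": the turn about the tool's z in rad. In form: {"claw": [claw, ...], "travel": [[x, y, z], ...], "yaw": [yaw, ...]}. A call has 1 to 12 rows; each row is the pose to reach, as a shift and turn from the pose commanded when the call began, along the tool's axes at that moment; what a row does not reach only later rows make up. A row lasts 1/12 s, in which the tool goes at most 41.7 mm and 7.16 degrees, less where a joint would pass 70% of its speed; a pose out of reach is approached as far as the arm can. A call with a gripper value outside its range is refused whole. The fingers move at their own pace and stop on an object; the grip force is fixed at half the most. Time passes only in rows, so rows that repeat a pose let the fingers close. It gives the time, the measured TCP pose, the force and the opening at its end, in the units of the state.
- arm.state(): the state, without advancing time (a new reading comes with each control period).
- arm.snapshot(name): name is "side" or "top" or "wrist"; returns the picture (420x560x3 uint8, red, green, blue); there is no depth.
- arm.camera_info(name): a dict with "vertical_fov" (degrees; the focal length in pixels is half the picture's height over the tangent of half this angle, whatever the lens; pixels are square), "cx", "cy" (the principal point, pixels), "rvec" (rotation vector, rad) and "tvec" (3), from world to camera coordinates, as OpenCV has them; the wrist camera has in their place "hand_eye" (4x4, takes a point from camera to tool coordinates, whose origin is the TCP and whose axes are the flange's). Camera axes: x right, y down, z forward; pixel columns grow to the right and rows downward; lengths in m; the calibration is good to about 2 mm. A picture is of the moment at which its call begins: read the wrist's pose just before it. camera_info takes no time and is no camera call.
- arm.job_done(): hands the job in, once; it reports no verdict.
The state is a dict: "time": time; "joint_pos": joint angles; "joint_vel": joint speeds; "tau": joint torques, N m; "ee_pos": TCP position; "ee_rot": TCP orientation; "wrist_force": force on the tool from outside, world axes, zero at the start; "torque": the same for the moment, N m; "opening": opening from 0.0 (shut) to 1.0 (fully open).
Only numpy, scipy, OpenCV 4.12 (cv2) and the standard library are available. Lean on these libraries where they do the work, as an engineer would, in place of code of your own. Each camera call takes 0.05 s, during which the arm holds its last target.

## Working session

There is one attempt and no reset: what is moved stays moved. The work goes in short steps, Python scripts to look and compute and a tool call to move; the robot and the scene stay as the last step left them, time stands still between calls to the robot, and variables do not carry over. Pictures are saved under pics/ and viewed, and the job is handed in when it is done.

Besides the shell and the picture viewer there is one more tool, called as a command line: name --pt "numbers of a row" for each row, then --argument value for the rest. apply_moves: Moves the arm, as the interface text tells. Its arguments: {"type":"object","properties":{"claw":{"type":"array","items":{"type":"number"}},"travel":{"type":"array","items":{"type":"array","items":{"type":"number"}}},"yaw":{"type":"array","items":{"type":"number"}}},"required":["claw","travel","yaw"]}

```bash
ls; mkdir -p pics; python3 - <<'E'
from station import arm
import cv2
print(arm.state())
for n in ("side","top","wrist"):
    print(n,arm.camera_info(n))
    im=arm.snapshot(n); cv2.imwrite(f"pics/{n}0.png",im[:,:,::-1])
E
```

```text
pics
{'time': 0.0, 'joint_pos': array([-1.29211994,  0.4777944 ,  0.022321  ,  1.55640327, -0.0115262 ,
        1.10929003, -0.08311803]), 'joint_vel': array([-0.00071327, -0.00044687, -0.00155338, -0.00037962,  0.00074517,
        0.00109811,  0.00145808]), 'tau': array([-3.90139558e-04, -5.82866478e+01,  1.53471082e+00, -2.72607744e+01,
       -5.42621571e-02,  1.70747261e-02,  2.09041023e-04]), 'ee_pos': array([0.25443471, 0.62473656, 0.30170539]), 'ee_rot': array([-6.03706345e-01, -3.08279300e+00,  2.75020750e-03]), 'wrist_force': array([-0.60768704, -0.20878388,  0.4082042 ]), 'torque': array([-0.01361035, -0.03896458,  0.05521212]), 'opening': 1.0000087888771214}
side {'vertical_fov': 54.45798473455211, 'cx': 277.3959659104814, 'cy': 208.4335314585242, 'rvec': array([ 2.4277518 , -0.33775401,  0.10311352]), 'tvec': array([-0.49384784,  0.10908509,  0.94578164])}
top {'vertical_fov': 47.06853244918936, 'cx': 276.78979218055156, 'cy': 206.4413066291135, 'rvec': array([ 2.19534881, -2.18009548,  0.06494313]), 'tvec': array([-0.05030256,  0.51520085,  1.17932418])}
wrist {'vertical_fov': 65.49918205847924, 'cx': 277.32175759022573, 'cy': 211.6151066232239, 'hand_eye': array([[-5.96588726e-04, -9.62756560e-01, -2.70369099e-01,
         7.51997586e-02],
       [ 9.99999804e-01, -5.22551659e-04, -3.45818259e-04,
         6.35591739e-04],
       [ 1.91656976e-04, -2.70369252e-01,  9.62756683e-01,
        -8.14399857e-02],
       [ 0.00000000e+00,  0.00000000e+00,  0.00000000e+00,
         1.00000000e+00]])}
```

View pics/top0.png

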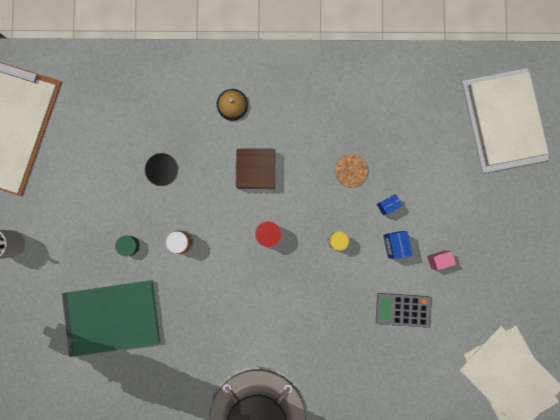

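View pics/side0.png

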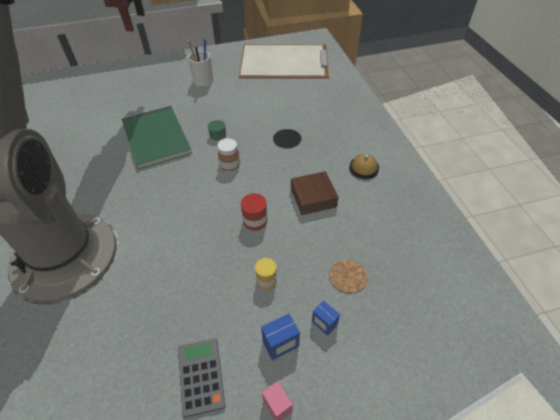

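View pics/wrist0.png

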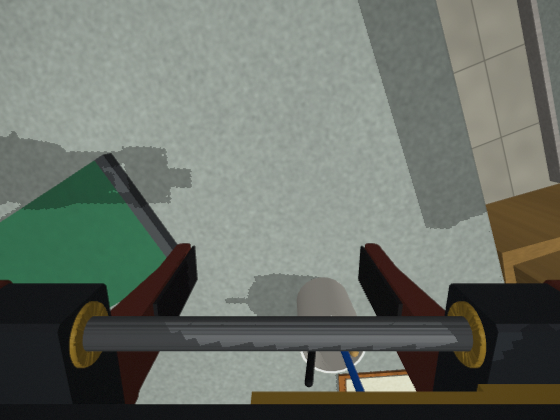

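The top view shows these candidates:
- **Carton:** large blue at (399,246), small blue at (390,205), pink at (444,261). I choose the large blue.
- **Green tin:** the tin at (127,246), with the green book at (112,318) and the calculator screen at (385,309) as look-alikes.
- **Other goods:** red (268,235), jar (178,242), yellow (340,241).
- **Display:** black mat (161,169), cork mat (351,171), riser (255,168).

Next is a close crop and the measurements.

```bash
cat > h.py <<'E'
import numpy as np, cv2
from station import arm
from scipy.spatial.transform import Rotation as R
def cam(name, st=None):
    c=arm.camera_info(name); f=210/np.tan(np.radians(c["vertical_fov"])/2)
    K=np.array([[f,0,c["cx"]],[0,f,c["cy"]],[0,0,1]])
    if "rvec" in c:
        Rm=R.from_rotvec(c["rvec"]).as_matrix(); o=-Rm.T@c["tvec"]; Rw=Rm.T
    else:
        T=np.eye(4); T[:3,:3]=R.from_rotvec(st["ee_rot"]).as_matrix(); T[:3,3]=st["ee_pos"]
        T=T@c["hand_eye"]; Rw=T[:3,:3]; o=T[:3,3]
    return K,Rw,o
def cast(C,uv,z):
    K,Rw,o=C; uv=np.atleast_2d(uv).astype(float)
    d=(Rw@np.linalg.inv(K)@np.c_[uv,np.ones(len(uv))].T).T
    return o+d*((z-o[2])/d[:,2])[:,None]
def proj(C,p):
    K,Rw,o=C; q=(K@Rw.T@(np.atleast_2d(p)-o).T).T; return q[:,:2]/q[:,2:]
E
python3 - <<'E'
from h import *
im=cv2.imread("pics/top0.png"); 
cv2.imwrite("pics/cropA.png",cv2.resize(im[80:330,90:460],None,fx=2.1,fy=2.1,interpolation=cv2.INTER_CUBIC))
side=cv2.imread("pics/side0.png")
cv2.imwrite("pics/cropB.png",cv2.resize(side[100:420,170:390],None,fx=1.85,fy=1.85,interpolation=cv2.INTER_CUBIC))
hsv=cv2.cvtColor(im,cv2.COLOR_BGR2HSV)
C=cam("top"); print("cam",C[2])
H,S,V=cv2.split(hsv)
masks=dict(red=((H<8)|(H>172))&(S>150)&(V>60), yellow=(H>18)&(H<35)&(S>150), blue=(H>105)&(H<130)&(S>130), green=(H>60)&(H<90)&(S>100),
 white=(S<45)&(V>170), cork=(H>5)&(H<18)&(S>90)&(V>100), black=(V<40), brown=((H<12)|(H>170))&(S>60)&(V<90)&(V>25), pink=(H>160)&(H<176)&(S>80)&(V>150))
zz=dict(red=.07,yellow=.06,blue=.07,green=.036,white=.072,cork=.004,black=.004,brown=.04,pink=.05)
for k,m in masks.items():
    m=cv2.morphologyEx(m.astype(np.uint8)*255,cv2.MORPH_OPEN,np.ones((3,3)))
    cs,_=cv2.findContours(m,cv2.RETR_EXTERNAL,cv2.CHAIN_APPROX_NONE)
    for c in cs:
        a=cv2.contourArea(c)
        x,y,w,h=cv2.boundingRect(c)
        if a<120 or a>3000 or y<40: continue
        (cx,cy),(rw,rh),ang=cv2.minAreaRect(c)
        p=cast(C,c[:,0,:],zz[k])[:,:2].astype(np.float32)
        (X,Y),(W,L),A=cv2.minAreaRect(p*1000); ec,er=cv2.minEnclosingCircle(p*1000)
        M=cv2.moments(c); ctr=cast(C,[M['m10']/M['m00'],M['m01']/M['m00']],zz[k])[0]
        print(k,"px",round(cx),round(cy),"a",a,"rect mm",np.round([X,Y,W,L,A],1),"centroid",np.round(ctr*1000,1),"encl",np.round(ec,1),round(2*er,1))
E
```

```text
cam [ 0.44040788 -0.05121381  1.20920876]
red px 268 234 a 434.5 rect mm [ 4.469e+02 -2.550e+01  5.650e+01  5.430e+01  4.000e-01] centroid [447.4 -26.1  70. ] encl [447.2 -26. ] 58.0
yellow px 338 240 a 236.0 rect mm [ 432.7 -194.1   40.4   40.4    0. ] centroid [ 432.4 -194.4   60. ] encl [ 432.6 -194.1] 43.8
blue px 398 245 a 454.5 rect mm [ 424.  -333.3   60.3   53.    12. ] centroid [ 424.2 -336.3   70. ] encl [ 423.2 -332.8] 76.5
blue px 389 205 a 230.0 rect mm [ 518.5 -313.3   30.2   49.9   29.3] centroid [ 518.3 -313.1   70. ] encl [ 518.6 -313.6] 51.2
green px 385 308 a 142.5 rect mm [ 270.2 -308.7   19.2   45.3   89.6] centroid [ 269.2 -308.8   36. ] encl [ 269.8 -307.1] 47.3
green px 126 246 a 243.5 rect mm [416.9 317.5  41.3  46.2   1.6] centroid [417.3 318.1  36. ] encl [417.6 317. ] 49.8
white px 176 242 a 327.5 rect mm [4.266e+02 1.897e+02 4.700e+01 4.730e+01 4.000e-01] centroid [426.9 189.6  72. ] encl [427.  189.8] 50.3
white px 515 163 a 186.5 rect mm [ 619.2 -610.5   10.7  153.4   11.7] centroid [ 617.5 -604.    72. ] encl [ 620.4 -610.3] 153.4
white px 17 72 a 179.5 rect mm [833.4 582.8  88.3  14.6  72.7] centroid [833.2 582.   72. ] encl [833.6 582.7] 89.0
cork px 351 170 a 783.0 rect mm [ 6.082e+02 -2.327e+02  7.850e+01  8.050e+01  4.000e-01] centroid [ 608.6 -232.6    4. ] encl [ 608.7 -232.2] 82.3
cork px 39 137 a 410.5 rect mm [691.3 556.5  52.7 311.1  81.7] centroid [711.6 553.7   4. ] encl [694.5 578.1] 311.1
black px 154 168 a 360.5 rect mm [611.  263.4  41.6  74.8  86.1] centroid [610.8 261.4   4. ] encl [610.1 250.7] 76.0
pink px 444 260 a 233.5 rect mm [ 387.5 -448.2   32.9   45.8   18.6] centroid [ 387.7 -447.9   50. ] encl [ 387.9 -447.3] 51.2
```

View pics/cropA.png

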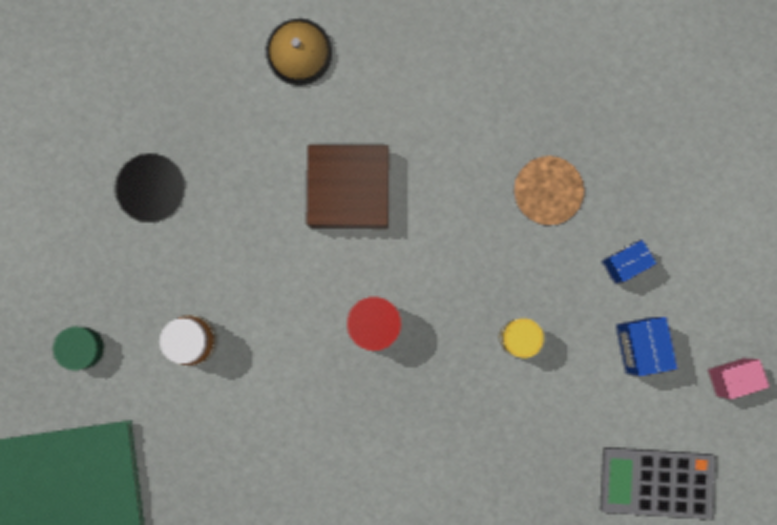

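View pics/cropB.png

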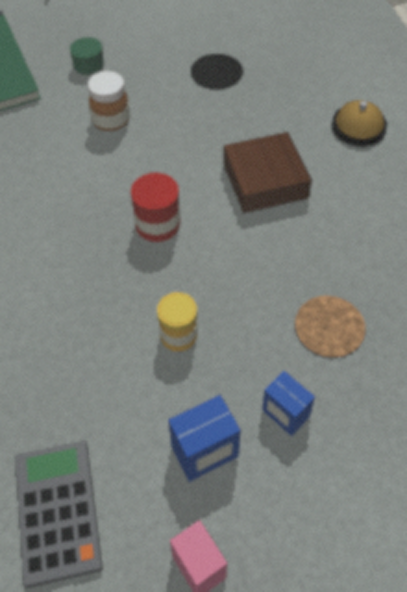

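Crop check: the chosen carton at top px (399,246) is the larger blue one, with its panelled long side facing +y. The small blue one at (390,205) and the pink one are the look-alikes. The riser and black mat still need cleaner masks, and I'll cross-check the positions with the side view.

```bash
python3 - <<'E'
from h import *
im=cv2.imread("pics/top0.png"); C=cam("top"); S_=cam("side")
def circ(mask,roi,z,nm,C=C):
    x0,y0,x1,y1=roi; m=np.zeros(mask.shape,np.uint8); m[y0:y1,x0:x1]=mask[y0:y1,x0:x1]*255
    m=cv2.morphologyEx(m,cv2.MORPH_CLOSE,np.ones((5,5)));m=cv2.morphologyEx(m,cv2.MORPH_OPEN,np.ones((3,3)))
    cs,_=cv2.findContours(m,cv2.RETR_EXTERNAL,cv2.CHAIN_APPROX_NONE); c=max(cs,key=cv2.contourArea)
    p=cast(C,c[:,0,:],z)[:,:2].astype(np.float32)*1000
    print(nm,"rect",np.round(cv2.minAreaRect(p)[0],1),np.round(cv2.minAreaRect(p)[1],1),round(cv2.minAreaRect(p)[2],1),"circ",np.round(cv2.minEnclosingCircle(p)[0],1),round(cv2.minEnclosingCircle(p)[1]*2,1))
    return c
g=cv2.cvtColor(im,cv2.COLOR_BGR2GRAY); hsv=cv2.cvtColor(im,cv2.COLOR_BGR2HSV);H,S,V=cv2.split(hsv)
print(hsv[165,255],hsv[165,280],hsv[169,160],hsv[169,172],hsv[165,300])
circ(V<72,(140,150,185,190),.004,"black")
circ((S>70)&(V>40)&(V<130),(230,145,290,195),.04,"riser")
# carton top only: crop print
cv2.imwrite("pics/cart.png",cv2.resize(im[220:285,375:470],None,fx=8,fy=8,interpolation=cv2.INTER_CUBIC))
sd=cv2.imread("pics/side0.png")
cv2.imwrite("pics/cartS.png",cv2.resize(sd[300:370,250:350],None,fx=7,fy=7,interpolation=cv2.INTER_CUBIC))
# side view cross-check: project top-view estimates
for n,p in dict(red=(.447,-.026,.07),yel=(.4326,-.194,.06),jar=(.427,.19,.072),grn=(.417,.3175,.036),cork=(.6085,-.2325,.004)).items(): print(n,proj(S_,p).round(1))
h2=cv2.cvtColor(sd,cv2.COLOR_BGR2HSV);H2,S2,V2=cv2.split(h2)
circ((H2>5)&(H2<18)&(S2>90)&(V2>100),(320,255,375,300),.004,"cork side",S_)
circ((H2>5)&(H2<25)&(V2<55)|(V2<60),(268,125,305,150),.004,"black side",S_)
circ((H2>18)&(H2<35)&(S2>140)&(V2>150),(250,250,285,275),.06,"yellow side",S_)
E
```

```text
[ 9 94 92] [ 40   7 109] [30  8 34] [45  9 55] [ 48   9 144]
black rect [608.3 246.3] [79.3 79.9] 45.9 circ [608.8 246.3] 82.0
riser rect [607.9   7. ] [93.5 92.7] 0.4 circ [607.9   7.2] 128.5
red [[252.7 203.1]]
yel [[264.9 266.6]]
jar [[226.4 144.4]]
grn [[216.  126.2]]
cork [[347.7 275.6]]
cork side rect [ 608.6 -232.6] [75.4 77.8] 73.9 circ [ 608.7 -233.1] 79.8
black side rect [609.  246.5] [71.  73.4] 73.5 circ [609.6 245.5] 76.9
yellow side rect [ 432.9 -193.4] [36.3 37.8] 74.0 circ [ 432.7 -196. ] 42.5
```

View pics/cart.png

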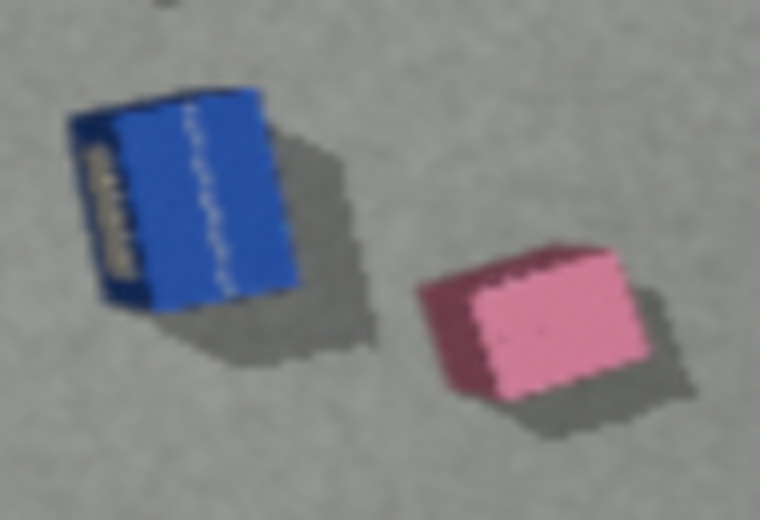

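View pics/cartS.png

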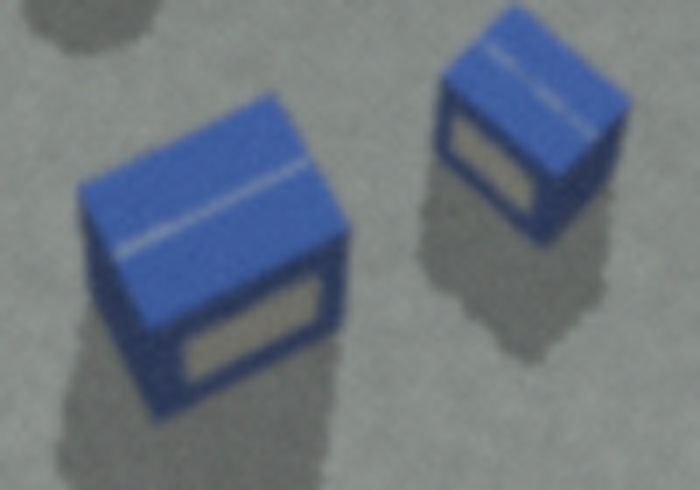

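Riser (608, 7), cork mat (608.5, -232.6) and black mat (608.5, 246.3) mm: both spacings are about 239.5 mm against the stated 240, and the row lies along world y. The top and side views agree. In the crop, the carton's top corners are at (120,110), (260,90), (298,285), (155,312).

```bash
python3 - <<'E'
from h import *
C=cam("top")
q=np.array([(120,110),(260,90),(298,285),(155,312)])/8-.5+.0625+[375,220]
p=cast(C,q,.07)*1000; print(p.round(1), p.mean(0).round(1), np.linalg.norm(np.diff(np.r_[p,p[:1]],axis=0),axis=1).round(1))
e=(p[0]+p[1]-p[2]-p[3]); print("long axis angle",np.arctan2(e[1],e[0]))
e=(p[0]+p[3]-p[1]-p[2]); print("short axis angle-90",np.arctan2(e[1],e[0])-np.pi/2)
q=np.array([(80,187),(273,95),(348,230),(150,328)])/7-.5+.07+[250,300]
p=cast(cam("side"),q,.07)*1000; print(p.round(1), p.mean(0).round(1))
s=arm.state();Rm=R.from_rotvec(s["ee_rot"]).as_matrix(); print(Rm.round(3),s["ee_pos"],s["time"])
print("yaw to tool y=+x:",np.arctan2(Rm[1,1],Rm[0,1]))
# travel to above red
print(Rm.T@(np.array([.447,-.026,.28])-s["ee_pos"])*1000, Rm.T@(np.array([.447,.30,.30])-s["ee_pos"])*1000)
E
```

```text
[[ 450.5 -313.2   70. ]
 [ 456.7 -354.5   70. ]
 [ 399.5 -365.    70. ]
 [ 391.3 -323.    70. ]] [ 424.5 -338.9   70. ] [41.7 58.1 42.8 60. ]
long axis angle 0.1736827147997182
short axis angle-90 0.17085567581953987
[[ 392.4 -322.4   70. ]
 [ 448.9 -311.4   70. ]
 [ 457.  -353.1   70. ]
 [ 400.4 -364.    70. ]] [ 424.7 -337.7   70. ]
[[-0.926  0.377 -0.   ]
 [ 0.377  0.926 -0.001]
 [-0.    -0.001 -1.   ]] [0.25447921 0.62483768 0.30193967] 0.15
yaw to tool y=+x: 1.184021287477297
[-423.79655103 -530.11144145   22.6634786 ] [-300.82918612 -228.21971991    2.25721408]
```

apply_moves --claw '[-1, -1, -1, -1, -1, -1, -1, -1, -1, -1, -1, -1]' --pt "-25 -19 0" --pt "-50 -38 0" --pt "-75 -57 0" --pt "-105 -80 0" --pt "-135 -102 0" --pt "-165 -125 0" --pt "-195 -148 0" --pt "-225 -171 0" --pt "-255 -194 0" --pt "-280 -212 0" --pt "-300 -228 0" --pt "-300 -228 0" --yaw '[0.1, 0.2, 0.3, 0.4, 0.5, 0.6, 0.7, 0.8, 0.9, 1.0, 1.1, 1.184]'

```text
time: 1.15
ee_pos: [0.4494, 0.2948, 0.3028]
ee_rot: [2.235, 2.205, -0.001]
wrist_force: [-0.1, 0.2, 0.6]
opening: 0.997
```

apply_moves --claw '[-1, -1, -1, -1, -1, -1, -1, -1, -1, -1, -1, -1]' --pt "-30 0 0" --pt "-60 0 10" --pt "-95 0 20" --pt "-130 0 30" --pt "-165 0 40" --pt "-200 0 50" --pt "-235 0 60" --pt "-270 0 70" --pt "-300 0 80" --pt "-320 0 80" --pt "-326 0 80" --pt "-326 0 80" --yaw '[0, 0, 0, 0, 0, 0, 0, 0, 0, 0, 0, 0]'

```text
time: 2.15
ee_pos: [0.4463, -0.0265, 0.2227]
ee_rot: [2.225, 2.218, -0.0]
wrist_force: [-0.2, 2.0, 0.1]
opening: 0.998
```

```bash
python3 - <<'E'
from h import *
s=arm.state(); im=arm.snapshot("wrist"); cv2.imwrite("pics/w1.png",im[:,:,::-1])
Rm=R.from_rotvec(s["ee_rot"]).as_matrix(); print(s["ee_pos"],Rm.round(3),s["joint_pos"].round(2))
C=cam("wrist",s); print("expected red lid px",proj(C,[.447,-.026,.07]))
E
```

```text
[ 0.44629949 -0.02654638  0.22268011] [[ 0.003  1.    -0.   ]
 [ 1.    -0.003 -0.   ]
 [-0.    -0.    -1.   ]] [-0.54  0.23  0.53  2.19 -0.16  0.77  0.09]
expected red lid px [[279.53172991 222.68394633]]
```

View pics/w1.png

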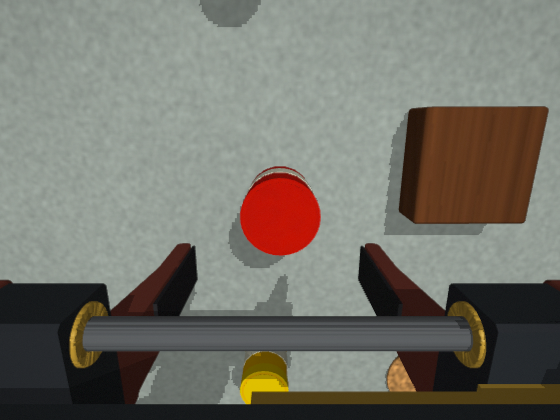

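The wrist view shows the red lid centred at about (280,215) between the jaws, where I predicted (279.5,222.7). I'll measure that offset before descending.

```bash
python3 - <<'E'
from h import *
s=arm.state(); C=cam("wrist",s)
im=cv2.imread("pics/w1.png");H,S,V=cv2.split(cv2.cvtColor(im,cv2.COLOR_BGR2HSV))
m=(((H<6)|(H>174))&(S>200)&(V>170)).astype(np.uint8)*255; m[:150]=0; m[270:]=0
m=cv2.morphologyEx(m,cv2.MORPH_OPEN,np.ones((5,5)))
cs,_=cv2.findContours(m,cv2.RETR_EXTERNAL,cv2.CHAIN_APPROX_NONE); c=max(cs,key=cv2.contourArea)
p=cast(C,c[:,0,:],.07)[:,:2].astype(np.float32)*1000
print(cv2.boundingRect(c),cv2.minEnclosingCircle(p),cv2.minAreaRect(p))
# riser top corners in wrist view
q=[(410,107),(548,107),(525,222),(414,222)]
print(cast(C,q,.04).round(4))
print(proj(C,[[.656,.055,.04],[.56,.055,.04],[.56,-.041,.04],[.656,-.041,.04]]).round())
E
```

```text
(241, 179, 79, 76) ((447.688720703125, -20.46164894104004), 29.985803604125977) ((447.6754455566406, -20.51076889038086), (58.612876892089844, 58.67381286621094), 89.90631103515625)
[[ 0.5481  0.0594  0.04  ]
 [ 0.6545  0.0593  0.04  ]
 [ 0.6557 -0.0337  0.04  ]
 [ 0.5616 -0.0335  0.04  ]]
[[549. 113.]
 [425. 113.]
 [411. 230.]
 [524. 230.]]
```

```bash
python3 - <<'E'
from h import *
s=arm.state(); C=cam("wrist",s); T=R.from_rotvec(s["ee_rot"]).as_matrix()
for x in (-.01,0,.01):
  for y in (-.044,.044):
    print(x,y,proj(C,T@np.array([x,y,.08])+s["ee_pos"]).round(1))
im=cv2.imread("pics/w1.png")
cv2.imwrite("pics/f1.png",cv2.resize(im[230:330,110:450],None,fx=2.3,fy=2.3,interpolation=cv2.INTER_CUBIC))
E
```

```text
-0.01 -0.044 [[198.5 281.5]]
-0.01 0.044 [[359.5 281.5]]
0 -0.044 [[197.3 264.7]]
0 0.044 [[360.8 264.7]]
0.01 -0.044 [[196.  247.4]]
0.01 0.044 [[362.  247.3]]
```

View pics/f1.png

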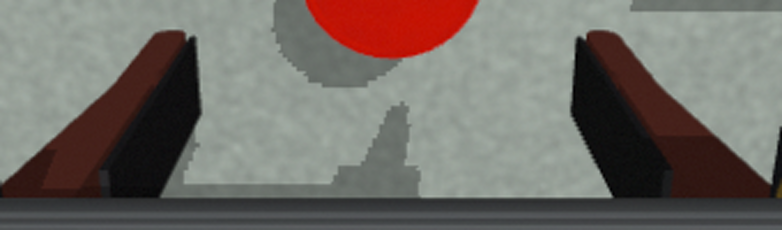

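Both the riser and the canister show the same +5.5 mm y offset in the wrist view, so it is a common bias and relative moves cancel it. I'll split the difference with +3 mm and descend.

apply_moves --claw '[-1, -1, -1, -1, -1, -1, -1, 0.6, 1, 1, 1, 1]' --pt "3 1 20" --pt "3 1 50" --pt "3 1 80" --pt "3 1 105" --pt "3 1 120" --pt "3 1 128" --pt "3 1 128" --pt "3 1 128" --pt "3 1 128" --pt "3 1 128" --pt "3 1 128" --pt "3 1 128" --yaw '[0, 0, 0, 0, 0, 0, 0, 0, 0, 0, 0, 0]'

```text
time: 3.2
ee_pos: [0.448, -0.022, 0.0954]
ee_rot: [2.221, 2.221, 0.002]
wrist_force: [0.0, 1.2, 5.8]
opening: 0.673
```

apply_moves --claw '[1, 1, 1, 1, 1, 1, 1, 1, 1, 1]' --pt "0 0 0" --pt "0 0 0" --pt "0 0 0" --pt "0 0 0" --pt "0 0 0" --pt "0 0 -10" --pt "0 0 -30" --pt "0 0 -50" --pt "0 0 -70" --pt "0 0 -90" --yaw '[0, 0, 0, 0, 0, 0, 0, 0, 0, 0]'

```text
time: 4.03
ee_pos: [0.4469, -0.0224, 0.1859]
ee_rot: [-2.222, -2.22, 0.001]
wrist_force: [-0.1, 0.3, -2.6]
opening: 0.674
```

apply_moves --claw '[1, 1, 1, 1, 1, 1, 1, 1, 1, 1]' --pt "3 15 0" --pt "8 40 0" --pt "13 65 0" --pt "18 90 0" --pt "23 115 0" --pt "28 137 0" --pt "31 152 0" --pt "33 161 0" --pt "33 161 0" --pt "33 161 0" --yaw '[0, 0, 0, 0, 0, 0, 0, 0, 0, 0]'

```text
time: 4.87
ee_pos: [0.6076, 0.0105, 0.1846]
ee_rot: [-2.221, -2.221, 0.002]
wrist_force: [-0.3, -0.2, -2.4]
opening: 0.67
```

```bash
python3 - <<'E'
from h import *
s=arm.state(); print(s["ee_pos"],s["wrist_force"],s["joint_pos"].round(2))
for n in("top","side"):
  im=arm.snapshot(n)[:,:,::-1]; cv2.imwrite(f"pics/{n}2.png",im)
im=arm.snapshot("wrist")[:,:,::-1]; cv2.imwrite("pics/w2.png",im)
E
```

```text
[0.6076398  0.01053885 0.18455514] [-0.25053588 -0.18911586 -2.35651584] [-0.47  0.54  0.47  1.85 -0.32  0.83  0.16]
```

View pics/side2.png

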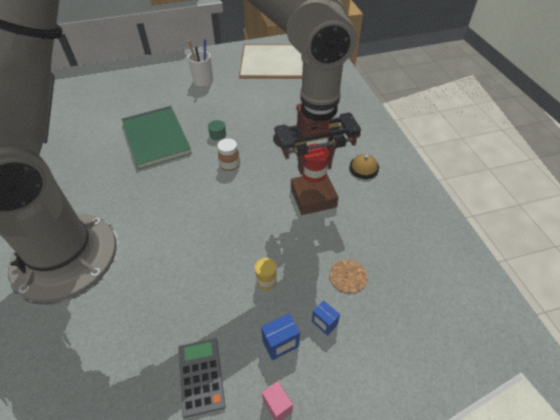

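View pics/w2.png

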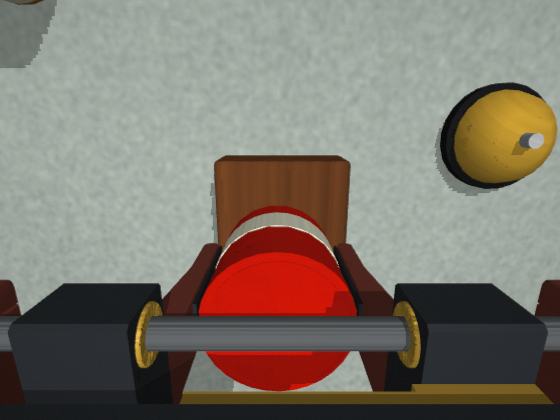

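The canister is held upright above the riser (riser sides at about 216–349 px, canister centre about 279 px). Lowering it now.

apply_moves --claw '[1, 1, 1, 1, 1, 1, 1, 1]' --pt "0 0 12" --pt "0 0 25" --pt "0 0 36" --pt "0 0 42" --pt "0 0 45" --pt "0 0 47" --pt "0 0 48" --pt "0 0 48" --yaw '[0, 0, 0, 0, 0, 0, 0, 0]'

```text
time: 5.68
ee_pos: [0.6086, 0.0107, 0.1367]
ee_rot: [2.222, 2.221, 0.0]
wrist_force: [0.4, 0.2, -2.2]
opening: 0.674
```

apply_moves --claw '[1, 0.4, 0, -0.4, -1, -1, -1, -1, -1, -1, -1]' --pt "0 0 1.2" --pt "0 0 1.2" --pt "0 0 1.2" --pt "0 0 1.2" --pt "0 0 1.2" --pt "0 0 0" --pt "0 0 -15" --pt "0 0 -40" --pt "0 0 -70" --pt "0 0 -110" --pt "0 0 -130" --yaw '[0, 0, 0, 0, 0, 0, 0, 0, 0, 0, 0]'

```text
time: 6.6
ee_pos: [0.6097, 0.0103, 0.271]
ee_rot: [2.22, 2.218, 0.006]
wrist_force: [1.4, -0.4, 0.3]
opening: 0.998
```

apply_moves --claw '[-1, -1]' --pt "0 0 0" --pt "0 0 0" --yaw '[0, 0]'

```text
time: 6.77
ee_pos: [0.609, 0.0109, 0.2681]
ee_rot: [2.22, 2.22, 0.004]
wrist_force: [-0.3, -0.5, -0.6]
opening: 1.001
```

```bash
cat >> h.py <<'E'
def circ(im,C,f,roi,z,min_a=100):
    H,S,V=[a.astype(int) for a in cv2.split(cv2.cvtColor(im,cv2.COLOR_BGR2HSV))]
    x0,y0,x1,y1=roi; m=np.zeros(H.shape,np.uint8); m[y0:y1,x0:x1]=f(H,S,V)[y0:y1,x0:x1]*255
    m=cv2.morphologyEx(m,cv2.MORPH_CLOSE,np.ones((5,5)));m=cv2.morphologyEx(m,cv2.MORPH_OPEN,np.ones((3,3)))
    cs,_=cv2.findContours(m,cv2.RETR_EXTERNAL,cv2.CHAIN_APPROX_NONE); c=max(cs,key=cv2.contourArea)
    p=cast(C,c[:,0,:],z)[:,:2].astype(np.float32)*1000
    r=cv2.minAreaRect(p); e=cv2.minEnclosingCircle(p)
    return dict(bb=cv2.boundingRect(c),rect=np.round([*r[0],*r[1],r[2]],1),circ=np.round([*e[0],2*e[1]],1))
E
python3 - <<'E'
from h import *
s=arm.state(); im=arm.snapshot("wrist")[:,:,::-1].copy(); cv2.imwrite("pics/w3.png",im); C=cam("wrist",s)
print(s["ee_pos"])
print("red",circ(im,C,lambda H,S,V:((H<6)|(H>174))&(S>200)&(V>170),(0,0,560,420),.11))
t=arm.snapshot("top")[:,:,::-1].copy(); cv2.imwrite("pics/t3.png",t)
E
```

```text
[0.60904851 0.01087457 0.26810703]
red {'bb': (238, 184, 78, 74), 'rect': array([607.9,  10.7,  58.7,  59.3,  89.9]), 'circ': array([607.7,  10.8,  60.1])}
```

View pics/w3.png

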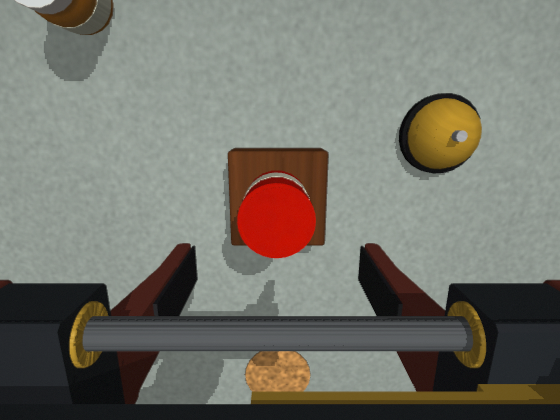

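View pics/t3.png

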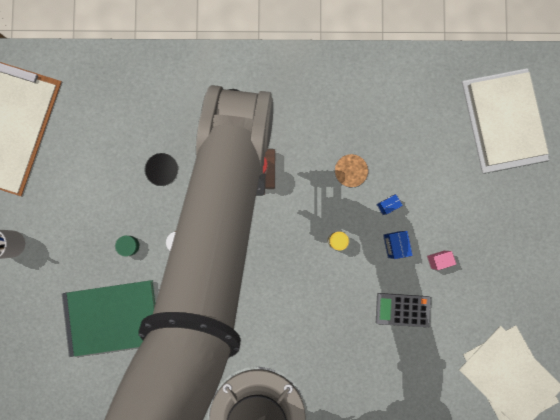

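```bash
python3 - <<'E'
from h import *
s=arm.state(); im=cv2.imread("pics/w3.png"); C=cam("wrist",s)
cv2.imwrite("pics/c3.png",cv2.resize(im[130:270,210:350],None,fx=4,fy=4,interpolation=cv2.INTER_CUBIC))
print(circ(im,C,lambda H,S,V:((H<20)|(H>170))&(S>60)&(V<150),(200,120,350,260),.04))
E
```

```text
{'bb': (228, 148, 100, 98), 'rect': array([606.5,  12.9,  93.7,  96.2,   0. ]), 'circ': array([606.6,  11.7, 129.5])}
```

View pics/c3.png

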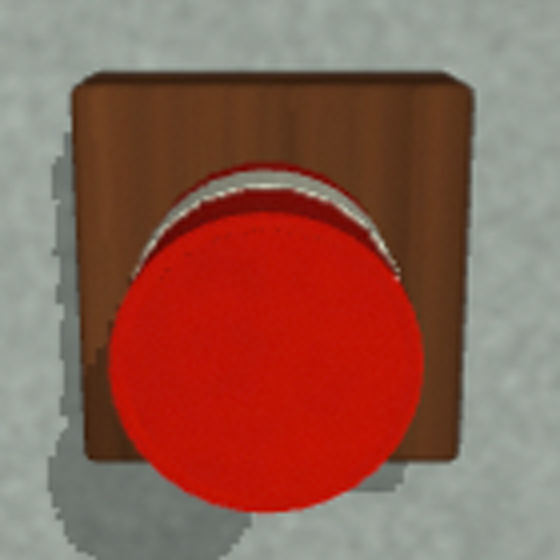

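Canister is on the riser, about 2–3 mm from centre. Now the green tin.

apply_moves --claw '[-1, -1, -1, -1, -1, -1, -1, -1, -1, -1, -1, -1]' --pt "15 -10 0" --pt "45 -28 0" --pt "77 -48 0" --pt "109 -68 5" --pt "141 -88 10" --pt "173 -108 20" --pt "205 -128 30" --pt "237 -147 40" --pt "269 -167 45" --pt "294 -183 45" --pt "309 -192 45" --pt "309 -192 45" --yaw '[0, 0, 0, 0, 0, 0, 0, 0, 0, 0, 0, 0]'

```text
time: 7.87
ee_pos: [0.4129, 0.3235, 0.2198]
ee_rot: [-2.212, -2.228, 0.005]
wrist_force: [1.2, -0.2, -0.5]
opening: 1.0
```

```bash
python3 - <<'E'
from h import *
s=arm.state(); im=arm.snapshot("wrist")[:,:,::-1].copy(); cv2.imwrite("pics/w4.png",im); C=cam("wrist",s)
print(s["ee_pos"],s["joint_pos"].round(2))
print(circ(im,C,lambda H,S,V:(H>60)&(H<90)&(S>90)&(V>80),(200,120,360,290),.036))
t=arm.snapshot("top")[:,:,::-1].copy(); cv2.imwrite("pics/t4.png",t); T=cam("top")
print("red top",circ(t,T,lambda H,S,V:((H<8)|(H>172))&(S>150)&(V>80),(230,130,300,200),.11))
E
```

```text
[0.41293503 0.32348463 0.21983653] [-1.12  0.35  0.42  2.01 -0.2   0.82 -0.59]
{'bb': (254, 178, 60, 60), 'rect': array([416.5, 325.4,  49.4,  50.2,  27.2]), 'circ': array([417.6, 326.9,  53.8])}
red top {'bb': (241, 151, 25, 26), 'rect': array([6.081e+02, 8.300e+00, 5.790e+01, 5.520e+01, 5.000e-01]), 'circ': array([607.5,   8.5,  59.8])}
```

View pics/w4.png

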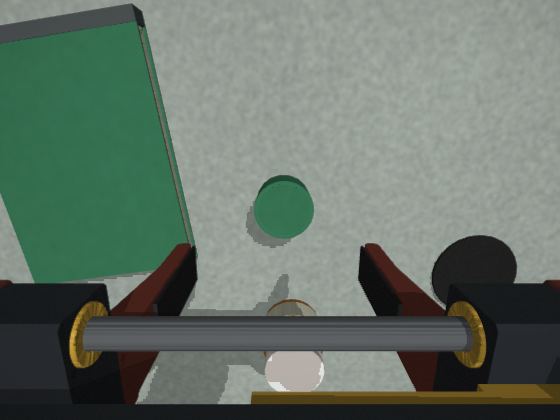

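View pics/t4.png

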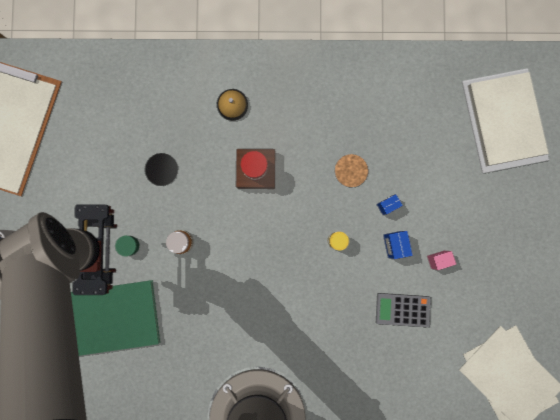

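```bash
python3 - <<'E'
from h import *
s=arm.state(); C=cam("wrist",s); print(s["ee_pos"])
print("book corner",cast(C,[(190,240),(193,270)],.01).round(3))
im=cv2.imread("pics/w4.png");hsv=cv2.cvtColor(im,cv2.COLOR_BGR2HSV);print(hsv[180,284],hsv[183,284],hsv[210,284])
print(circ(im,C,lambda H,S,V:(H>60)&(H<90)&(S>90)&(V>95),(230,160,340,290),.036))
E
```

```text
[0.41577241 0.31954167 0.22047328]
book corner [[0.331 0.284 0.01 ]
 [0.332 0.253 0.01 ]]
[ 73 129  71] [ 74 135 117] [ 74 133 113]
{'bb': (254, 181, 60, 57), 'rect': array([4.198e+02, 3.211e+02, 4.990e+01, 4.910e+01, 1.000e-01]), 'circ': array([419.7, 320.9,  50.3])}
```

```bash
python3 - <<'E'
from h import *
s=arm.state(); C=cam("wrist",s); print(s["ee_pos"],abs(s["joint_vel"]).max())
im=arm.snapshot("wrist")[:,:,::-1].copy(); cv2.imwrite("pics/w5.png",im)
print(circ(im,C,lambda H,S,V:(H>60)&(H<90)&(S>90)&(V>95),(230,160,340,290),.036))
s=arm.state(); print(s["ee_pos"])
E
```

```text
[0.41577241 0.31954167 0.22047328] 0.03013975982927165
{'bb': (251, 176, 59, 58), 'rect': array([4.168e+02, 3.251e+02, 4.900e+01, 4.950e+01, 1.000e-01]), 'circ': array([416.8, 325.3,  50.3])}
[0.41653145 0.31859212 0.22075827]
```

```bash
python3 - <<'E'
from h import *
S_=cam("side"); T=cam("top")
sd=cv2.imread("pics/side0.png"); t=cv2.imread("pics/top0.png")
cv2.imwrite("pics/gS.png",np.hstack([cv2.resize(sd[115:145,200:235],None,fx=10,fy=10,interpolation=cv2.INTER_CUBIC),cv2.resize(t[230:260,110:145],None,fx=10,fy=10,interpolation=cv2.INTER_CUBIC)]))
for p in [(.417,.318,.036),(.417,.325,.036)]: print(proj(S_,p),proj(T,p))
E
```

```text
[[215.95840835 126.12039879]] [[126.27951952 245.39803739]]
[[215.53679818 124.6417085 ]] [[123.40021112 245.37740234]]
```

View pics/gS.png

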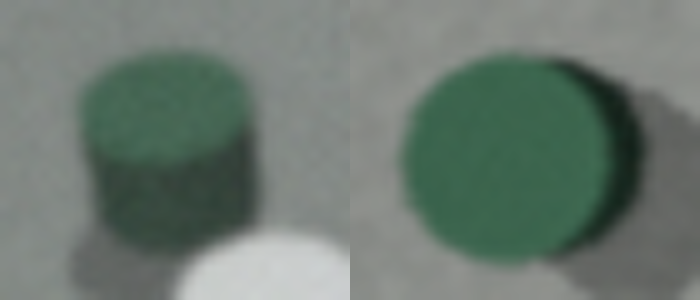

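Corrected lid centres put the green tin at about (417, 321) by top and side and 325 by wrist, so I'm using y=323.

apply_moves --claw '[-1, -1, -1, -1, -1, -1, -1, -1, 0.6, 1, 1, 1]' --pt "4 0 20" --pt "4 0 50" --pt "4 0 80" --pt "4 0 105" --pt "4 0 125" --pt "4 0 135" --pt "4 0 135" --pt "4 0 135" --pt "4 0 135" --pt "4 0 135" --pt "4 0 135" --pt "4 0 135" --yaw '[0, 0, 0, 0, 0, 0, 0, 0, 0, 0, 0, 0]'

```text
time: 9.02
ee_pos: [0.4167, 0.3242, 0.0875]
ee_rot: [-2.221, -2.221, -0.002]
wrist_force: [1.1, 0.4, -0.0]
opening: 0.733
```

apply_moves --claw '[1, 1, 1, 1]' --pt "0 0 0" --pt "0 0 0" --pt "0 0 0" --pt "0 0 0" --yaw '[0, 0, 0, 0]'

```text
time: 9.35
ee_pos: [0.4166, 0.324, 0.087]
ee_rot: [-2.221, -2.222, -0.001]
wrist_force: [-1.5, -0.8, 4.0]
opening: 0.565
```

apply_moves --claw '[1, 1, 1, 1, 1, 1, 1, 1, 1, 1]' --pt "0 0 -10" --pt "0 0 -30" --pt "0 0 -60" --pt "0 0 -90" --pt "0 0 -120" --pt "0 0 -150" --pt "0 0 -175" --pt "0 0 -185" --pt "0 0 -185" --pt "0 0 -185" --yaw '[0, 0, 0, 0, 0, 0, 0, 0, 0, 0]'

```text
time: 10.18
ee_pos: [0.416, 0.3237, 0.2712]
ee_rot: [-2.221, -2.222, 0.0]
wrist_force: [0.6, -0.1, -1.4]
opening: 0.564
```

apply_moves --claw '[1, 1, 1, 1, 1, 1, 1, 1, 1, 1, 1, 1]' --pt "-20 12 0" --pt "-45 27 0" --pt "-75 46 0" --pt "-107 66 0" --pt "-139 86 0" --pt "-171 106 0" --pt "-203 126 0" --pt "-235 145 0" --pt "-265 163 0" --pt "-290 179 0" --pt "-305 188 0" --pt "-312 192 0" --yaw '[0, 0, 0, 0, 0, 0, 0, 0, 0, 0, 0, 0]'

```text
time: 11.18
ee_pos: [0.6084, 0.0082, 0.2692]
ee_rot: [-2.226, -2.216, 0.006]
wrist_force: [0.2, -0.7, -1.3]
opening: 0.562
```

apply_moves --claw '[1, 1, 1, 1]' --pt "0 0 0" --pt "0 0 0" --pt "0 0 0" --pt "0 0 0" --yaw '[0, 0, 0, 0]'

```text
time: 11.52
ee_pos: [0.6078, 0.0138, 0.2712]
ee_rot: [-2.218, -2.223, 0.0]
wrist_force: [-0.8, -0.5, -1.8]
opening: 0.56
```

```bash
python3 - <<'E'
from h import *
s=arm.state(); im=arm.snapshot("wrist")[:,:,::-1].copy(); cv2.imwrite("pics/w6.png",im)
print(s["ee_pos"],R.from_rotvec(s["ee_rot"]).as_matrix().round(3).tolist())
E
```

```text
[0.60779667 0.01379566 0.271173  ] [[-0.003, 1.0, -0.001], [1.0, 0.003, 0.001], [0.001, -0.001, -1.0]]
```

View pics/w6.png

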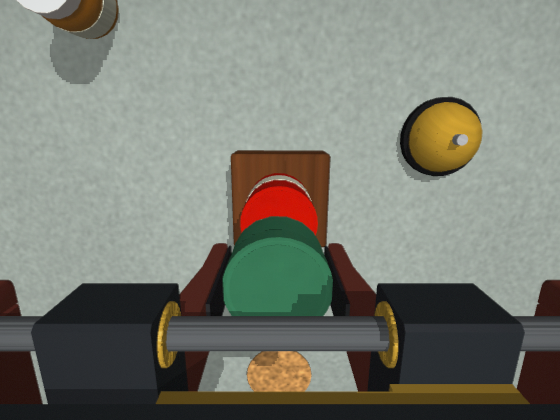

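apply_moves --claw '[1, 1, 1, 1, 1, 1]' --pt "0 0 10" --pt "0 0 20" --pt "0 0 30" --pt "0 0 35" --pt "0 0 35" --pt "0 0 35" --yaw '[0, 0, 0, 0, 0, 0]'

```text
time: 12.07
ee_pos: [0.6082, 0.0117, 0.236]
ee_rot: [-2.221, -2.221, 0.002]
wrist_force: [1.3, 0.7, -0.6]
opening: 0.561
```

```bash
python3 - <<'E'
from h import *
s=arm.state(); im=arm.snapshot("wrist")[:,:,::-1].copy(); cv2.imwrite("pics/w7.png",im);C=cam("wrist",s)
print(s["ee_pos"],abs(s["joint_vel"]).max()); z=s["ee_pos"][2]-.087+.036
H,S,V=[a.astype(int) for a in cv2.split(cv2.cvtColor(im,cv2.COLOR_BGR2HSV))]
g=((H>60)&(H<90)&(S>90)&(V>95)).astype(np.uint8); g[:,:200]=0;g[:,360:]=0
ys,xs=np.nonzero(g); print("green rows",ys.min(),ys.max(),"cols",xs.min(),xs.max())
far=cast(C,[(np.median(xs[ys==ys.min()]),ys.min())],z)[0]; print("far edge",far,"-> centre y",far[1]-.025)
l=cast(C,[(xs.min(),280),(xs.max(),280)],z); print("x centre",l[:,0].mean(),l[1,0]-l[0,0])
r=(((H<6)|(H>174))&(S>200)&(V>170)).astype(np.uint8);r=cv2.morphologyEx(r,cv2.MORPH_OPEN,np.ones((3,3)))
ys,xs=np.nonzero(r); far=cast(C,[(np.median(xs[ys==ys.min()]),ys.min())],.11)[0]; print("red far",far,"centre",far[1]-.03, ys.min(),xs.min(),xs.max())
E
```

```text
[0.60820358 0.01170496 0.23601405] 0.016717861164219597
green rows 237 315 cols 223 330
far edge [0.60779038 0.03817404 0.18501405] -> centre y 0.013174042192258782
x centre 0.6068902291703797 0.04791503527024299
red far [0.6075915  0.04095798 0.11      ] centre 0.010957983309563067 193 234 322
```

View pics/w7.png

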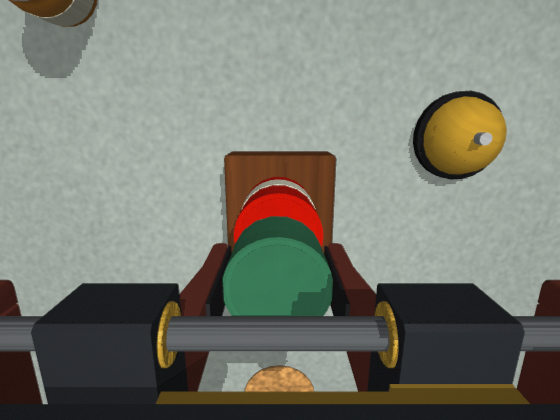

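Green is about 2 mm ahead of red in y, so I'm shifting by -2 and lowering.

apply_moves --claw '[1, 1, 1, 1, 1, 1, 1, 1]' --pt "-2 0 10" --pt "-2 0 20" --pt "-2 0 28" --pt "-2 0 33" --pt "-2 0 36" --pt "-2 0 38" --pt "-2 0 38" --pt "-2 0 38" --yaw '[0, 0, 0, 0, 0, 0, 0, 0]'

```text
time: 12.78
ee_pos: [0.6086, 0.0098, 0.1988]
ee_rot: [2.221, 2.221, 0.0]
wrist_force: [-0.1, -0.4, -0.6]
opening: 0.565
```

apply_moves --claw '[1, 1, 0.4, 0.2, 0, -0.4, -0.4, -0.4, -0.4, -0.4, -0.4, -0.4]' --pt "0 0 1" --pt "0 0 1.8" --pt "0 0 1.8" --pt "0 0 1.8" --pt "0 0 1.8" --pt "0 0 1.8" --pt "0 0 0" --pt "0 0 -10" --pt "0 0 -35" --pt "0 0 -65" --pt "0 0 -90" --pt "0 0 -100" --yaw '[0, 0, 0, 0, 0, 0, 0, 0, 0, 0, 0, 0]'

```text
time: 13.78
ee_pos: [0.6099, 0.0093, 0.3031]
ee_rot: [2.22, 2.218, 0.007]
wrist_force: [0.2, 0.2, 0.7]
opening: 0.705
```

apply_moves --claw '[-1, -1, -1, -1]' --pt "0 0 -10" --pt "0 0 -10" --pt "0 0 -10" --pt "0 0 -10" --yaw '[0, 0, 0, 0]'

```text
time: 14.12
ee_pos: [0.6078, 0.01, 0.3073]
ee_rot: [-2.22, -2.221, 0.003]
wrist_force: [-0.0, 0.4, -0.3]
opening: 0.963
```

```bash
python3 - <<'E'
from h import *
s=arm.state(); im=arm.snapshot("wrist")[:,:,::-1].copy(); cv2.imwrite("pics/w8.png",im);C=cam("wrist",s)
print(s["ee_pos"],abs(s["joint_vel"]).max())
print(circ(im,C,lambda H,S,V:(H>60)&(H<90)&(S>90)&(V>95),(200,120,360,330),.146))
H,S,V=[a.astype(int) for a in cv2.split(cv2.cvtColor(im,cv2.COLOR_BGR2HSV))]
r=(((H<6)|(H>174))&(S>200)&(V>170)).astype(np.uint8);r=cv2.morphologyEx(r,cv2.MORPH_OPEN,np.ones((3,3)))
ys,xs=np.nonzero(r); far=cast(C,[(np.median(xs[ys==ys.min()]),ys.min())],.11)[0]; print("red far",far,"centre",far[1]-.03)
E
```

```text
[0.60776274 0.01001315 0.30727898] 0.00849760986082333
{'bb': (247, 188, 65, 61), 'rect': array([607.7,  11. ,  49.8,  48.7,   0. ]), 'circ': array([607.7,  11. ,  50.2])}
red far [0.60779214 0.04021574 0.11      ] centre 0.01021573612992091
```

View pics/w8.png

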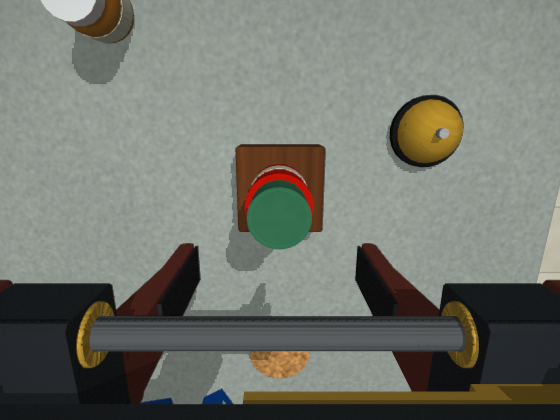

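The stack is centred to within about 1 mm. Now the jar.

apply_moves --claw '[-1, -1, -1, -1, -1, -1, -1, -1, -1, -1, -1, -1]' --pt "15 -15 0" --pt "38 -38 0" --pt "62 -62 0" --pt "87 -87 0" --pt "112 -112 10" --pt "137 -136 30" --pt "160 -159 50" --pt "175 -174 65" --pt "182 -181 75" --pt "182 -181 80" --pt "182 -181 80" --pt "182 -181 80" --yaw '[0, 0, 0, 0, 0, 0, 0, 0, 0, 0, 0, 0]'

```text
time: 15.17
ee_pos: [0.4281, 0.191, 0.2286]
ee_rot: [2.222, 2.22, -0.001]
wrist_force: [0.5, -0.2, 0.2]
opening: 0.996
```

apply_moves --claw '[-1, -1, -1]' --pt "0 0 0" --pt "0 0 0" --pt "0 0 0" --yaw '[0, 0, 0]'

```text
time: 15.42
ee_pos: [0.4282, 0.1913, 0.2291]
ee_rot: [2.223, 2.22, 0.002]
wrist_force: [-0.3, -1.1, 0.1]
opening: 1.003
```

```bash
python3 - <<'E'
from h import *
s=arm.state(); im=arm.snapshot("wrist")[:,:,::-1].copy(); cv2.imwrite("pics/w9.png",im);C=cam("wrist",s)
print(s["ee_pos"],abs(s["joint_vel"]).max())
print(circ(im,C,lambda H,S,V:(S<45)&(V>185),(200,120,360,280),.072))
E
```

```text
[0.42821471 0.19133912 0.22914404] 0.0038649020433206786
{'bb': (244, 188, 66, 62), 'rect': array([426.8, 193.3,  48.7,  49.8,  89.9]), 'circ': array([426.7, 193.4,  50.3])}
```

View pics/w9.png

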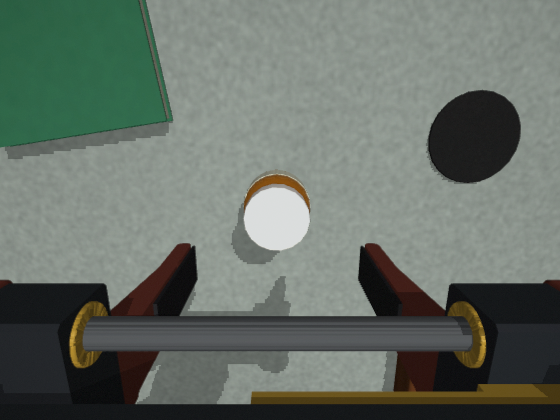

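apply_moves --claw '[-1, -1, -1, -1, -1, -1, -1, -1, 0.4, 1, 1, 1]' --pt "1 -1 20" --pt "1 -1 50" --pt "1 -1 80" --pt "1 -1 110" --pt "1 -1 130" --pt "1 -1 140" --pt "1 -1 142" --pt "1 -1 142" --pt "1 -1 142" --pt "1 -1 142" --pt "1 -1 142" --pt "1 -1 142" --yaw '[0, 0, 0, 0, 0, 0, 0, 0, 0, 0, 0, 0]'

```text
time: 16.47
ee_pos: [0.4269, 0.1932, 0.0875]
ee_rot: [2.221, 2.222, 0.003]
wrist_force: [0.1, 0.4, -0.4]
opening: 0.736
```

apply_moves --claw '[1, 1, 1, 1, 1]' --pt "0 0 0" --pt "0 0 0" --pt "0 0 0" --pt "0 0 0" --pt "0 0 0" --yaw '[0, 0, 0, 0, 0]'

```text
time: 16.88
ee_pos: [0.427, 0.1931, 0.0872]
ee_rot: [2.221, 2.221, 0.002]
wrist_force: [-0.7, 0.0, 5.5]
opening: 0.657
```

apply_moves --claw '[1, 1, 1, 1, 1, 1, 1, 1, 1, 1]' --pt "0 0 -10" --pt "0 0 -30" --pt "0 0 -60" --pt "0 0 -90" --pt "0 0 -120" --pt "0 0 -150" --pt "0 0 -170" --pt "0 0 -180" --pt "0 0 -180" --pt "0 0 -180" --yaw '[0, 0, 0, 0, 0, 0, 0, 0, 0, 0]'

```text
time: 17.72
ee_pos: [0.4258, 0.1927, 0.2661]
ee_rot: [-2.221, -2.221, 0.001]
wrist_force: [0.1, 0.8, -4.4]
opening: 0.659
```

apply_moves --claw '[1, 1, 1, 1, 1, 1, 1, 1, 1, 1, 1, 1]' --pt "-15 6 0" --pt "-40 16 0" --pt "-75 30 0" --pt "-110 45 0" --pt "-145 60 0" --pt "-180 75 0" --pt "-215 90 0" --pt "-250 105 0" --pt "-285 120 0" --pt "-320 135 0" --pt "-350 149 0" --pt "-375 161 0" --yaw '[0, 0, 0, 0, 0, 0, 0, 0, 0, 0, 0, 0]'

```text
time: 18.72
ee_pos: [0.5867, -0.1849, 0.2638]
ee_rot: [-2.222, -2.217, 0.005]
wrist_force: [-0.2, 0.7, -3.6]
opening: 0.655
```

apply_moves --claw '[1, 1, 1, 1, 1, 1, 1, 1]' --pt "-22 9 0" --pt "-37 16 0" --pt "-47 20 10" --pt "-48 20 30" --pt "-48 20 50" --pt "-48 20 60" --pt "-48 20 60" --pt "-48 20 60" --yaw '[0, 0, 0, 0, 0, 0, 0, 0]'

```text
time: 19.38
ee_pos: [0.6068, -0.2295, 0.2052]
ee_rot: [-2.219, -2.22, 0.002]
wrist_force: [0.7, -0.0, -4.2]
opening: 0.66
```

```bash
python3 - <<'E'
from h import *
s=arm.state(); im=arm.snapshot("wrist")[:,:,::-1].copy(); cv2.imwrite("pics/w10.png",im);C=cam("wrist",s)
print(s["ee_pos"],abs(s["joint_vel"]).max(),s["opening"],s["joint_pos"].round(2))
E
```

```text
[ 0.60683292 -0.22945014  0.20521338] 0.030864714245435073 0.6597584669092225 [-0.14  0.6   0.58  1.74 -0.4   0.93  0.6 ]
```

View pics/w10.png

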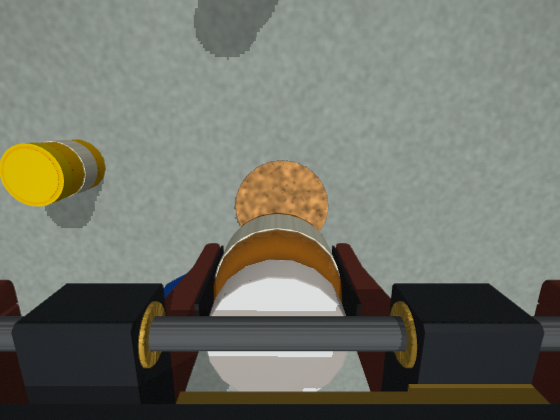

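```bash
python3 - <<'E'
from h import *
s=arm.state(); im=arm.snapshot("wrist")[:,:,::-1].copy(); C=cam("wrist",s)
print(s["ee_pos"],cast(C,[(281,160)],.004)-[0,.042,0], cast(C,[(235,205),(328,205)],.004).mean(0))
z=s["ee_pos"][2]-.0872+.072
H,S,V=[a.astype(int) for a in cv2.split(cv2.cvtColor(im,cv2.COLOR_BGR2HSV))]
w=((S<45)&(V>185)); ys,xs=np.nonzero(w[240:300,200:360]); xs+=200;ys+=240; print(ys.min(),np.median(xs[ys==ys.min()]))
print("cap centre",cast(C,[(np.median(xs[ys==ys.min()]),ys.min())],z)-[0,.026,0])
E
```

```text
[ 0.60748372 -0.22989108  0.20647426] [[ 0.60958303 -0.2302909   0.004     ]] [ 0.61014152 -0.22849355  0.004     ]
240 240.0
cap centre [[ 0.59485433 -0.21726778  0.19127426]]
```

apply_moves --claw '[1, 1, 1, 1, 1, 1, 1, 1, 1, 1, 1]' --pt "0 2 12" --pt "0 2 32" --pt "0 2 54" --pt "0 2 74" --pt "0 2 90" --pt "0 2 101" --pt "0 2 107" --pt "0 2 111" --pt "0 2 112.5" --pt "0 2 113" --pt "0 2 113" --yaw '[0, 0, 0, 0, 0, 0, 0, 0, 0, 0, 0]'

```text
time: 20.4
ee_pos: [0.61, -0.2304, 0.0944]
ee_rot: [2.221, 2.221, 0.001]
wrist_force: [-0.3, -0.4, -3.7]
opening: 0.655
```

apply_moves --claw '[1, 1, 1, 1]' --pt "0 0 1" --pt "0 0 2" --pt "0 0 3" --pt "0 0 3" --yaw '[0, 0, 0, 0]'

```text
time: 20.73
ee_pos: [0.6097, -0.2303, 0.0914]
ee_rot: [2.221, 2.221, 0.001]
wrist_force: [-2.5, 1.1, 2.7]
opening: 0.657
```

Touching (the force has turned upward), so I can release.

apply_moves --claw '[0.6, 0.3, 0, -0.5, -1, -1, -1, -1, -1, -1, -1, -1]' --pt "0 0 0" --pt "0 0 0" --pt "0 0 0" --pt "0 0 0" --pt "0 0 0" --pt "0 0 0" --pt "0 0 -15" --pt "0 0 -40" --pt "0 0 -75" --pt "0 0 -110" --pt "0 0 -130" --pt "0 0 -130" --yaw '[0, 0, 0, 0, 0, 0, 0, 0, 0, 0, 0, 0]'

```text
time: 21.73
ee_pos: [0.6116, -0.2318, 0.227]
ee_rot: [2.217, 2.215, 0.007]
wrist_force: [0.8, -0.9, -0.9]
opening: 1.001
```

apply_moves --claw '[-1, -1, -1]' --pt "0 0 0" --pt "0 0 0" --pt "0 0 0" --yaw '[0, 0, 0]'

```text
time: 21.98
ee_pos: [0.6088, -0.2297, 0.2195]
ee_rot: [-2.22, -2.22, 0.002]
wrist_force: [-0.0, 0.4, 0.6]
opening: 1.0
```

```bash
python3 - <<'E'
from h import *
s=arm.state(); im=arm.snapshot("wrist")[:,:,::-1].copy(); cv2.imwrite("pics/w11.png",im);C=cam("wrist",s)
print(s["ee_pos"],abs(s["joint_vel"]).max())
print(circ(im,C,lambda H,S,V:(S<45)&(V>185),(200,120,360,280),.076))
E
```

```text
[ 0.60880117 -0.22971186  0.219502  ] 0.008528558314479217
{'bb': (245, 195, 69, 65), 'rect': array([ 608.8, -230.1,   49.5,   48.9,    0. ]), 'circ': array([ 608.9, -230.1,   50.3])}
```

View pics/w11.png

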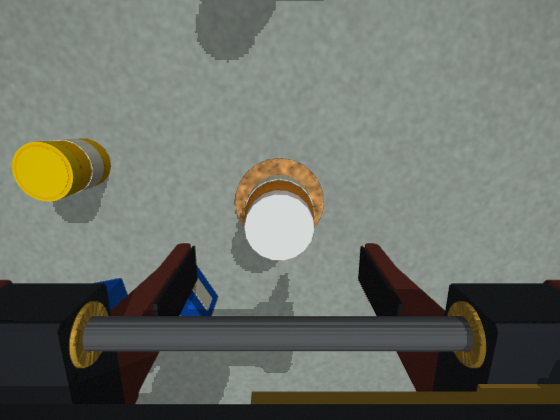

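apply_moves --claw '[-1, -1, -1, -1, -1, -1, -1, -1, -1]' --pt "5 -20 0" --pt "11 -50 0" --pt "18 -82 0" --pt "25 -114 0" --pt "32 -146 0" --pt "37 -167 0" --pt "39 -176 0" --pt "39 -176 0" --pt "39 -176 0" --yaw '[0, 0, 0, 0, 0, 0, 0, 0, 0]'

```text
time: 22.78
ee_pos: [0.4344, -0.1912, 0.2208]
ee_rot: [2.22, 2.221, 0.001]
wrist_force: [0.6, -0.7, -0.1]
opening: 1.002
```

apply_moves --claw '[-1, -1, -1]' --pt "0 0 0" --pt "0 0 0" --pt "0 0 0" --yaw '[0, 0, 0]'

```text
time: 23.03
ee_pos: [0.4345, -0.1914, 0.2206]
ee_rot: [2.221, 2.221, -0.001]
wrist_force: [-0.9, 0.1, -0.1]
opening: 0.997
```

```bash
python3 - <<'E'
from h import *
s=arm.state(); im=arm.snapshot("wrist")[:,:,::-1].copy(); cv2.imwrite("pics/w12.png",im);C=cam("wrist",s)
print(s["ee_pos"],abs(s["joint_vel"]).max())
print(circ(im,C,lambda H,S,V:(H>20)&(H<35)&(S>180)&(V>170),(200,120,360,280),.06))
E
```

```text
[ 0.43450771 -0.19143896  0.22059096] 0.00935785760871504
{'bb': (248, 193, 57, 54), 'rect': array([ 432.5, -191.4,   43. ,   43.6,   90. ]), 'circ': array([ 432.1, -191.5,   44.5])}
```

View pics/w12.png

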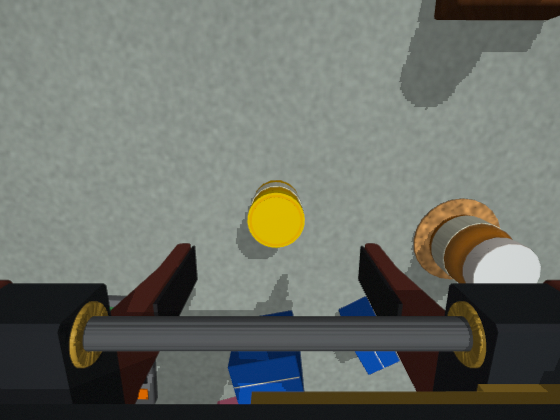

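Yellow is centred between the jaws at px (276,220), so I'll descend and grip.

apply_moves --claw '[-1, -1, -1, -1, -1, -1, -1, -1, 0.4, 1, 1, 1]' --pt "0 -2 20" --pt "0 -2 50" --pt "0 -2 80" --pt "0 -2 110" --pt "0 -2 124" --pt "0 -2 130" --pt "0 -2 130" --pt "0 -2 130" --pt "0 -2 130" --pt "0 -2 130" --pt "0 -2 130" --pt "0 -2 130" --yaw '[0, 0, 0, 0, 0, 0, 0, 0, 0, 0, 0, 0]'

```text
time: 24.08
ee_pos: [0.4319, -0.1912, 0.0913]
ee_rot: [2.221, 2.221, 0.001]
wrist_force: [0.2, -0.2, 0.2]
opening: 0.735
```

apply_moves --claw '[1, 1, 1, 1, 1, 1]' --pt "0 0 0" --pt "0 0 0" --pt "0 0 0" --pt "0 0 0" --pt "0 0 0" --pt "0 0 0" --yaw '[0, 0, 0, 0, 0, 0]'

```text
time: 24.58
ee_pos: [0.4317, -0.1912, 0.0908]
ee_rot: [2.221, 2.221, 0.0]
wrist_force: [-0.1, 0.7, 3.3]
opening: 0.499
```

apply_moves --claw '[1, 1, 1, 1, 1, 1, 1, 1, 1, 1, 1, 1]' --pt "0 0 -10" --pt "0 0 -35" --pt "0 0 -65" --pt "5 10 -90" --pt "15 34 -100" --pt "29 64 -100" --pt "44 96 -100" --pt "58 127 -100" --pt "71 155 -100" --pt "78 170 -100" --pt "81 177 -100" --pt "81 177 -100" --yaw '[0, 0, 0, 0, 0, 0, 0, 0, 0, 0, 0, 0]'

```text
time: 25.58
ee_pos: [0.6091, -0.1091, 0.1905]
ee_rot: [-2.219, -2.224, 0.001]
wrist_force: [-0.4, 0.0, -1.9]
opening: 0.494
```

apply_moves --claw '[1, 1, 1, 1, 1, 1, 1, 1, 1, 1, 1]' --pt "0 0 0" --pt "0 0 0" --pt "0 0 15" --pt "0 0 35" --pt "0 0 60" --pt "0 0 80" --pt "0 0 90" --pt "0 0 96" --pt "0 0 98" --pt "0 0 99" --pt "0 0 99" --yaw '[0, 0, 0, 0, 0, 0, 0, 0, 0, 0, 0]'

```text
time: 26.5
ee_pos: [0.6089, -0.1105, 0.0926]
ee_rot: [2.221, 2.22, 0.001]
wrist_force: [-0.4, 0.0, -1.2]
opening: 0.492
```

apply_moves --claw '[1, 1, 1, 0.6, 0.3, 0, -0.5, -1, -1, -1, -1]' --pt "0 0 1" --pt "0 0 2" --pt "0 0 2" --pt "0 0 2" --pt "0 0 2" --pt "0 0 2" --pt "0 0 2" --pt "0 0 0" --pt "0 0 -20" --pt "0 0 -50" --pt "0 0 -80" --yaw '[0, 0, 0, 0, 0, 0, 0, 0, 0, 0, 0]'

```text
time: 27.42
ee_pos: [0.6078, -0.1101, 0.172]
ee_rot: [-2.221, -2.22, 0.002]
wrist_force: [1.2, -0.4, 1.2]
opening: 0.833
```

apply_moves --claw '[-1, -1, -1, -1]' --pt "0 0 -30" --pt "0 0 -60" --pt "0 0 -60" --pt "0 0 -60" --yaw '[0, 0, 0, 0]'

```text
time: 27.75
ee_pos: [0.6094, -0.1103, 0.2336]
ee_rot: [2.219, 2.22, 0.005]
wrist_force: [0.2, -0.3, 0.1]
opening: 0.999
```

```bash
python3 - <<'E'
from h import *
s=arm.state(); im=arm.snapshot("wrist")[:,:,::-1].copy(); cv2.imwrite("pics/w13.png",im);C=cam("wrist",s)
print(s["ee_pos"],abs(s["joint_vel"]).max())
print(circ(im,C,lambda H,S,V:(H>20)&(H<35)&(S>180)&(V>170),(200,120,360,290),.06))
E
```

```text
[ 0.60938813 -0.11034823  0.23359132] 0.04166066247472014
{'bb': (249, 190, 55, 52), 'rect': array([ 608.1, -110.7,   43.3,   44.1,   89.9]), 'circ': array([ 608.1, -110.6,   44.6])}
```

View pics/w13.png

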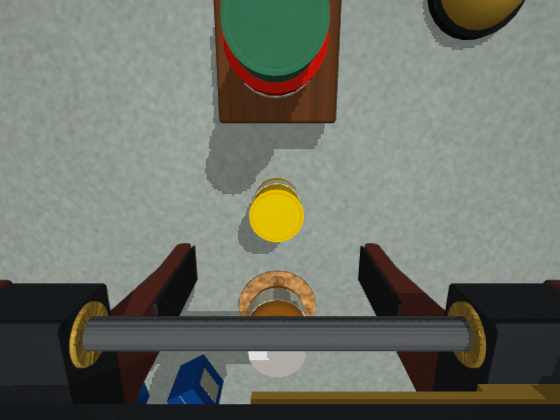

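Yellow is placed at (608, -111), with targets of 608 and -110. Last is the carton: a 1.40 rad turn to grip across its 44 mm side.

apply_moves --claw '[-1, -1, -1, -1, -1, -1, -1, -1, -1, -1, -1, -1]' --pt "-15 -12 0" --pt "-36 -30 0" --pt "-58 -48 0" --pt "-80 -66 0" --pt "-102 -84 0" --pt "-124 -102 0" --pt "-146 -120 0" --pt "-168 -138 0" --pt "-190 -156 0" --pt "-210 -173 0" --pt "-222 -183 0" --pt "-225 -185 0" --yaw '[0.12, 0.24, 0.36, 0.48, 0.6, 0.72, 0.84, 0.96, 1.08, 1.2, 1.3, 1.4]'

```text
time: 28.8
ee_pos: [0.4201, -0.3373, 0.2307]
ee_rot: [3.131, 0.252, -0.004]
wrist_force: [-0.4, 0.2, -0.0]
opening: 0.998
```

apply_moves --claw '[-1, -1, -1, -1, -1]' --pt "0 0 0" --pt "0 0 0" --pt "0 0 0" --pt "0 0 0" --pt "0 0 0" --yaw '[0, 0, 0, 0, 0]'

```text
time: 29.22
ee_pos: [0.4239, -0.3345, 0.2314]
ee_rot: [-3.129, -0.272, 0.0]
wrist_force: [0.1, 0.1, 0.9]
opening: 1.0
```

```bash
python3 - <<'E'
from h import *
s=arm.state(); im=arm.snapshot("wrist")[:,:,::-1].copy(); cv2.imwrite("pics/w14.png",im);C=cam("wrist",s)
Rm=R.from_rotvec(s["ee_rot"]).as_matrix()
print(s["ee_pos"],Rm.round(3).tolist(),np.arctan2(Rm[1,1],Rm[0,1]),s["joint_pos"].round(2))
r=circ(im,C,lambda H,S,V:(H>105)&(H<130)&(S>130)&(V>120),(170,100,400,280),.07); print(r)
c=np.r_[r["rect"][:2]/1000,.0]-s["ee_pos"]; print("tool offset",(Rm.T@c*1000).round(1))
E
```

```text
[ 0.42391961 -0.33451543  0.23140981] [[0.985, 0.173, -0.0], [0.173, -0.985, 0.0], [-0.0, -0.0, -1.0]] -1.3973853569534116 [-0.21  0.53  1.03  1.99 -0.57  0.94 -0.28]
{'bb': (251, 179, 58, 75), 'rect': array([ 424.5, -335.5,   59.2,   43.1,   11.5]), 'circ': array([ 424.3, -335.7,   72. ])}
tool offset [  0.4   1.2 231.4]
```

View pics/w14.png

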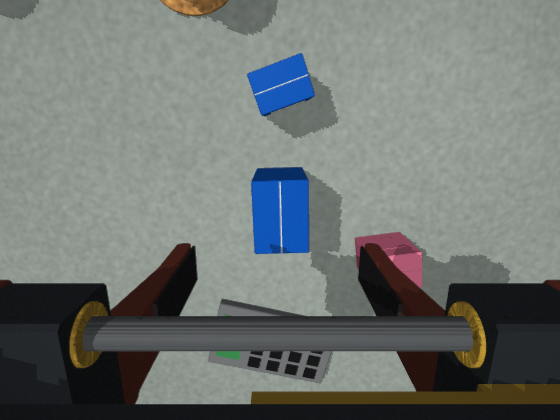

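The carton is square between the jaws at px (280,217). The pink one is near the right finger, so I'll descend with the jaws part closed.

apply_moves --claw '[-0.6, -0.6, -0.6, -0.6, -0.6, -0.6, -0.6, -0.6, -0.6, -0.6, -0.6, -0.6]' --pt "0 1 0" --pt "0 1 10" --pt "0 1 30" --pt "0 1 55" --pt "0 1 80" --pt "0 1 105" --pt "0 1 122" --pt "0 1 130" --pt "0 1 132" --pt "0 1 132" --pt "0 1 132" --pt "0 1 132" --yaw '[0, 0, 0, 0, 0, 0, 0, 0, 0, 0, 0, 0]'

```text
time: 30.27
ee_pos: [0.4241, -0.3366, 0.1006]
ee_rot: [3.129, 0.268, 0.002]
wrist_force: [0.3, 0.3, 0.8]
opening: 0.803
```

apply_moves --claw '[0.4, 1, 1, 1, 1, 1, 1, 1, 1, 1]' --pt "0 0 0" --pt "0 0 0" --pt "0 0 0" --pt "0 0 0" --pt "0 0 0" --pt "0 0 0" --pt "0 0 0" --pt "0 0 0" --pt "0 0 0" --pt "0 0 0" --yaw '[0, 0, 0, 0, 0, 0, 0, 0, 0, 0]'

```text
time: 31.1
ee_pos: [0.4237, -0.3363, 0.0999]
ee_rot: [3.13, 0.268, 0.001]
wrist_force: [-0.2, 0.7, 5.2]
opening: 0.5
```

apply_moves --claw '[1, 1, 1, 1, 1, 1, 1, 1, 1, 1, 1]' --pt "0 0 -10" --pt "0 0 -30" --pt "0 0 -60" --pt "0 0 -90" --pt "0 0 -120" --pt "0 0 -150" --pt "0 0 -175" --pt "0 0 -190" --pt "0 0 -195" --pt "0 0 -195" --pt "0 0 -195" --yaw '[0, 0, 0, 0, 0, 0, 0, 0, 0, 0, 0]'

```text
time: 32.02
ee_pos: [0.4233, -0.3355, 0.2938]
ee_rot: [-3.129, -0.268, 0.001]
wrist_force: [0.2, 0.1, -2.6]
opening: 0.501
```

apply_moves --claw '[1, 1, 1, 1, 1, 1, 1, 1, 1, 1, 1, 1]' --pt "8 -15 0" --pt "21 -40 0" --pt "34 -66 0" --pt "47 -91 0" --pt "60 -117 0" --pt "74 -142 0" --pt "87 -168 0" --pt "101 -194 0" --pt "115 -220 0" --pt "129 -247 0" --pt "143 -274 0" --pt "156 -300 0" --yaw '[-0.08, -0.2, -0.32, -0.44, -0.56, -0.68, -0.8, -0.92, -1.04, -1.16, -1.28, -1.4]'

```text
time: 33.02
ee_pos: [0.5257, -0.0122, 0.2931]
ee_rot: [-2.213, -2.227, 0.003]
wrist_force: [-0.1, -0.6, -2.5]
opening: 0.499
```

```bash
python3 - <<'E'
from h import *
s=arm.state(); Rm=R.from_rotvec(s["ee_rot"]).as_matrix()
print(s["ee_pos"],Rm.round(3).tolist(),s["opening"],s["joint_pos"].round(2))
E
```

```text
[ 0.5257104 -0.012204   0.2930611] [[-0.006, 1.0, -0.003], [1.0, 0.006, -0.0], [-0.0, -0.003, -1.0]] 0.49920912616317853 [-0.73  0.3   0.78  1.96 -0.25  0.98  0.17]
```

apply_moves --claw '[1, 1, 1, 1, 1, 1, 1, 1, 1, 1, 1, 1]' --pt "25 8 0" --pt "58 18 0" --pt "92 29 0" --pt "126 40 0" --pt "160 51 0" --pt "194 62 0" --pt "225 72 0" --pt "247 79 0" --pt "259 83 0" --pt "263 84 0" --pt "263 84 30" --pt "263 84 60" --yaw '[0, 0, 0, 0, 0, 0, 0, 0, 0, 0, 0, 0]'

```text
time: 34.02
ee_pos: [0.6112, 0.2472, 0.2349]
ee_rot: [2.222, 2.218, 0.003]
wrist_force: [-0.3, -0.2, -3.0]
opening: 0.502
```

apply_moves --claw '[1, 1, 1, 1, 1, 1]' --pt "0 0 20" --pt "0 0 30" --pt "0 0 30" --pt "0 0 30" --pt "0 0 30" --pt "0 0 30" --yaw '[0, 0, 0, 0, 0, 0]'

```text
time: 34.52
ee_pos: [0.6113, 0.2488, 0.2064]
ee_rot: [2.221, 2.22, 0.004]
wrist_force: [0.7, -0.2, -2.8]
opening: 0.502
```

```bash
python3 - <<'E'
from h import *
s=arm.state(); im=arm.snapshot("wrist")[:,:,::-1].copy(); cv2.imwrite("pics/w15.png",im);C=cam("wrist",s)
print(s["ee_pos"],abs(s["joint_vel"]).max(),s["opening"])
H,S,V=[a.astype(int) for a in cv2.split(cv2.cvtColor(im,cv2.COLOR_BGR2HSV))]
b=((S<60)&(V<70)).astype(np.uint8); b[240:]=0; b=cv2.morphologyEx(b,cv2.MORPH_OPEN,np.ones((5,5)))
ys,xs=np.nonzero(b); print(ys.min(),ys.max(),xs.min(),xs.max())
print(cast(C,[(np.median(xs[ys==ys.min()]),ys.min())],.004)-[0,.042,0])
E
```

```text
[0.61129138 0.24880001 0.20640737] 0.003464972797117242 0.5024742811343574
159 206 230 320
[[0.6088526  0.24949839 0.004     ]]
```

View pics/w15.png

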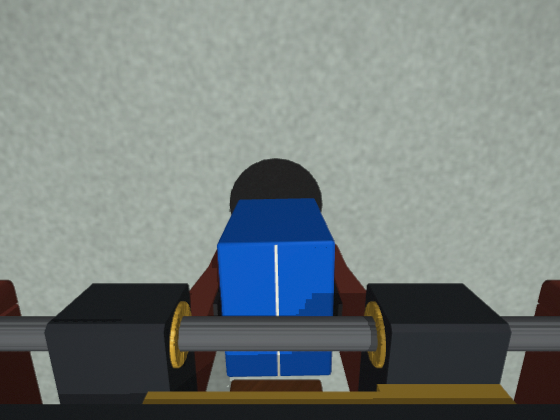

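apply_moves --claw '[1, 1, 1, 1, 1, 1, 1, 1, 1, 1, 1]' --pt "0 -2 12" --pt "0 -2 32" --pt "0 -2 54" --pt "0 -2 74" --pt "0 -2 88" --pt "0 -2 95" --pt "0 -2 99" --pt "0 -2 100" --pt "0 -2 101" --pt "0 -2 101" --pt "0 -2 101" --yaw '[0, 0, 0, 0, 0, 0, 0, 0, 0, 0, 0]'

```text
time: 35.48
ee_pos: [0.6089, 0.2491, 0.1046]
ee_rot: [2.221, 2.221, 0.002]
wrist_force: [0.5, 0.1, -2.6]
opening: 0.505
```

apply_moves --claw '[1, 1, 1]' --pt "0 0 1" --pt "0 0 1.5" --pt "0 0 1.5" --yaw '[0, 0, 0]'

```text
time: 35.73
ee_pos: [0.609, 0.2492, 0.1039]
ee_rot: [-2.221, -2.221, -0.003]
wrist_force: [-2.4, -0.4, 7.0]
opening: 0.503
```

Contact. Release, rise, and move the arm aside to check everything.

apply_moves --claw '[0.6, 0.3, 0, -0.5, -1, -1, -1, -1, -1, -1, -1]' --pt "0 0 0" --pt "0 0 0" --pt "0 0 0" --pt "0 0 0" --pt "0 0 0" --pt "0 0 0" --pt "0 0 -20" --pt "0 0 -50" --pt "0 0 -85" --pt "0 0 -120" --pt "0 0 -150" --yaw '[0, 0, 0, 0, 0, 0, 0, 0, 0, 0, 0]'

```text
time: 36.65
ee_pos: [0.6087, 0.2488, 0.2544]
ee_rot: [2.221, 2.221, 0.002]
wrist_force: [0.5, -0.8, 0.9]
opening: 0.995
```

apply_moves --claw '[-1, -1, -1, -1, -1, -1, -1, -1, -1, -1, -1, -1]' --pt "0 0 0" --pt "10 -20 -10" --pt "25 -50 -30" --pt "40 -80 -50" --pt "55 -110 -50" --pt "70 -140 -50" --pt "85 -170 -50" --pt "100 -200 -50" --pt "115 -220 -50" --pt "130 -220 -50" --pt "150 -220 -50" --pt "150 -220 -50" --yaw '[0, 0, 0, 0, 0, 0, 0, 0, 0, 0, 0, 0]'

```text
time: 37.65
ee_pos: [0.3876, 0.4032, 0.302]
ee_rot: [-2.216, -2.226, -0.003]
wrist_force: [-0.5, 0.6, -1.1]
opening: 0.998
```

apply_moves --claw '[-1, -1, -1, -1, -1, -1]' --pt "0 0 0" --pt "0 0 0" --pt "0 0 0" --pt "0 0 0" --pt "0 0 0" --pt "0 0 0" --yaw '[0, 0, 0, 0, 0, 0]'

```text
time: 38.15
ee_pos: [0.3886, 0.3985, 0.3022]
ee_rot: [-2.222, -2.22, -0.0]
wrist_force: [0.2, -0.1, -0.2]
opening: 1.0
```

```bash
python3 - <<'E'
from h import *
s=arm.state(); print(s["ee_pos"],s["time"],s["wrist_force"])
t=arm.snapshot("top")[:,:,::-1].copy(); sd=arm.snapshot("side")[:,:,::-1].copy()
cv2.imwrite("pics/t20.png",t); cv2.imwrite("pics/s20.png",sd); T=cam("top")
def go(n,*a):
    try: print(n,circ(t,T,*a))
    except Exception as e: print(n,e)
go("green",lambda H,S,V:(H>60)&(H<90)&(S>90)&(V>85),(230,130,300,200),.146)
go("jar",lambda H,S,V:(S<45)&(V>170),(320,140,380,200),.076)
go("carton",lambda H,S,V:(H>105)&(H<130)&(S>130)&(V>110),(130,130,195,205),.074)
go("yellow",lambda H,S,V:(H>18)&(H<35)&(S>150)&(V>110),(280,140,330,200),.06)
E
```

```text
[0.38862358 0.39849521 0.3022287 ] 38.15 [ 0.15756784 -0.10614344 -0.24034952]
green max() iterable argument is empty
jar {'bb': (346, 156, 21, 21), 'rect': array([ 609. , -233.7,   47.3,   47.8,   89.9]), 'circ': array([ 609. , -233.6,   50.7])}
carton {'bb': (141, 157, 25, 18), 'rect': array([6.073e+02, 2.476e+02, 4.070e+01, 5.760e+01, 4.000e-01]), 'circ': array([608. , 247.3,  68.2])}
yellow {'bb': (297, 159, 17, 18), 'rect': array([ 6.069e+02, -1.139e+02,  4.110e+01,  3.840e+01,  3.000e-01]), 'circ': array([ 606.9, -113.9,   43.6])}
```

View pics/t20.png

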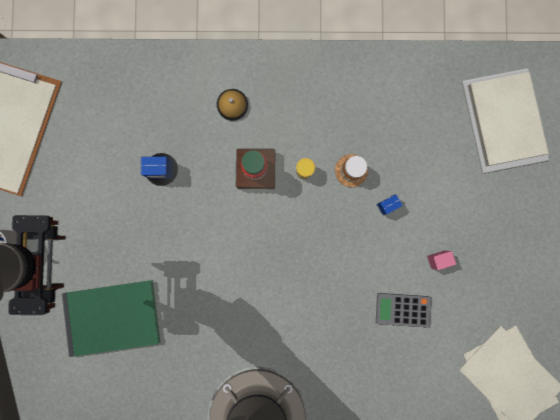

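View pics/s20.png

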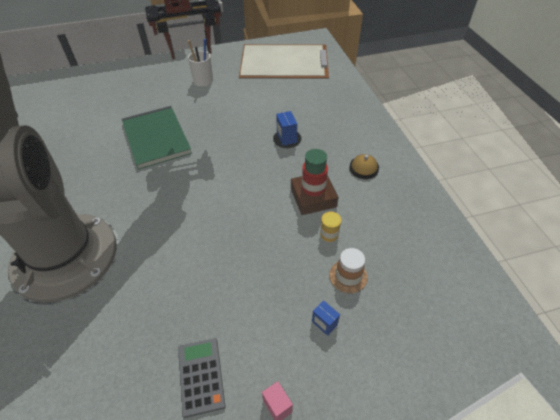

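```bash
python3 - <<'E'
from h import *
t=cv2.imread("pics/t20.png"); 
print(circ(t,cam("top"),lambda H,S,V:(H>50)&(H<100)&(S>60),(235,140,275,185),.146))
print(arm.job_done())
E
```

```text
{'bb': (243, 151, 20, 22), 'rect': array([6.071e+02, 7.500e+00, 4.710e+01, 4.230e+01, 5.000e-01]), 'circ': array([607.1,   7.5,  48.4])}
the job is handed in; nothing more can be done
None
```

I placed all five goods and handed the job in at about 38 s of the 136 s allowed. The hand-in gave no verdict, so these results rest on my own camera checks.

The last top and side pictures show everything upright and released, with the arm clear. The calculator and bell sit at the same pixels as at the start.

| Item | Measured position (top camera, mm) | Target | Offset | Allowed |
|---|---|---|---|---|
| Red canister | (608, 8.4), taken before the tin went on | riser centre (608, 7) | about 1.5 mm | 14 mm |
| Green tin | (607, 7.5) | on the canister, (608, 8.4) | about 1 mm | 12 mm |
| Amber jar | (609, -233.6) | cork mat (608.5, -232.6) | about 1 mm | 15 mm |
| Blue carton | (607.3, 247.6) | black mat (608.5, 246.3) | about 2 mm | 15 mm |
| Yellow tin | (607, -114) | 105–135 mm from the riser centre, in line | 121 mm from it, about 1 mm off the line | within 15 mm of the line |

- **Camera disagreement:** the wrist camera read y about 2 to 6 mm higher than the fixed cameras throughout. I aimed moves with a compromise of about 3 mm and checked placements relative to each target; the leftover error is within the tolerances.
- **Failed check:** my first colour mask for the green tin in the final top view found nothing because the threshold was too bright. A looser threshold found it centred on the canister.

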